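Film the painted gift boxes on the photo turntable

ROBOT

A 7-joint arm with a two-finger parallel gripper is mounted at the origin on the work surface. World frame = base frame: x ahead of the robot, y to its left, z up, the work surface at z = 0. Lengths are in m, angles in rad, forces in N, time in s.
With the tool pointing down it reaches from about 0.4 to 0.85 m from the base axis. Payload 10.4 kg.
Tool frame: the origin (TCP) lies on the front face of the gripper's body, between the roots of the fingers; the fingertips stand 73 mm ahead of it and the grasp point (between the pads) lies 54 mm ahead of it; z points along the fingers, y is the line along which they close (so a half turn about z gives the same grasp; the last joint's range is limited). The gripper opens to 85 mm and grips with 20 to 120 N. Pads are 22 mm wide; open, the fingers measure 114 mm over their backs; the gripper's body (76 mm by 85 mm) begins 54 mm behind the grasp point. The pads swing forward as they close: fully open they stand 13 mm farther back than shut.
Start: joints at [1.08, 0.332, -0.065, 1.46, 0.022, 1.35, -0.088], TCP at [0.282, -0.558, 0.304] pointing down, gripper open.
Joint ranges: [-2.6, 2.6], [-0.5, 2.12], [-1.47, 1.34], [0.16, 2.42], [-1.27, 4.41], [0.06, 2.06], [-2.6, 2.6]. Speed limits (rad/s): [2.22, 2.22, 2.79, 2.79, 3.14, 3.14, 3.14].

INTERFACE

Orientations are given as a unit quaternion [x, y, z, w].
In Python, from workcell import manip gives the robot as it stands.
- The arm moves only by the shell command python3 -m jog 'ROWS' [FORCE]. ROWS is JSON, a list of rows, each an object with "grip": the gripper command: -1 is fully open, 1 is shut, values between are in proportion; "slide": the shift along the tool's x, y, z in cm, a list of three; "yaw": the turn about the tool's z in rad. A call has 1 to 8 rows; each row shifts and turns the commanded pose from where the row before left it, along the tool's axes as they then stand; what a row does not reach is not made up. A row lasts 1/10 s, in which the tool goes at most 50 mm and 8.59 degrees, less where a joint would pass 70% of its speed; a pose out of reach is approached as far as the arm can. A call with a gripper value outside its range is refused whole. The fingers move at their own pace and stop on an object; FORCE is the grip in N (left out, the last holds). Time passes only in rows, so rows that do not move let the fingers close. It gives the time, the measured TCP pose, the force, the opening and the grip force at its end, in the units of the state.
- manip.get_obs(): the state, without advancing time (a new reading comes with each control period).
- manip.camera(name): name is "scene" or "top" or "wrist"; returns the picture (384x512x3 uint8, blue, green, red); there is no depth.
- manip.calibration(name): a dict with "vfov" (degrees; the focal length in pixels is half the picture's height over the tangent of half this angle, whatever the lens; pixels are square), "cx", "cy" (the principal point, pixels), "camera_from_world" (4x4, takes a point from world to camera coordinates). Camera axes: x right, y down, z forward; pixel columns grow to the right and rows downward; lengths in m; the calibration is good to about 2 mm. A picture is of the moment at which its call begins: read the wrist's pose just before it. calibration takes no time and is no camera call; for the wrist camera it gives the pose at the moment of the call.
- manip.hand_in(): hands the job in; it is judged then, once.
Trained networks look in the newest picture that a camera, given by its name, has taken for a name from the list of things; names that differ only in an ending like _2 or _b are one class to them, and where a whole thing is asked for, a point or a joint stands for the part that bears it (a point fixed in the world has none). Each returns a list of dicts, best first, with "conf" (0 to 1); they miss things now and then, are a little off and sometimes report something else, mostly with a low value. They report only what shows in the picture. A call takes as long as a camera call. They do not tell look-alikes from the thing itself.
- manip.masks_of(thing, camera): "region" (384x512 bool, what is visible of it) and "centre" ([column, row] in pixels, amid what is visible of it).
The state is a dict: "clock": time; "joint_pos": joint angles; "joint_velocities": joint speeds; "tau": joint torques, N m; "position": TCP position; "ee_rot": TCP orientation; "ft_force": force on the tool from outside, world axes, zero at the start; "torque": the same for the moment, N m; "grip_width": opening from 0.0 (shut) to 1.0 (fully open); "grasp_force": force on a finger pad.
Only numpy, scipy, OpenCV 4.12 (cv2) and the standard library are available. Lean on these libraries where they do the work, as an engineer would, in place of code of your own. Each camera call takes 0.05 s, during which the arm holds its last target. There are 200 camera calls.

TASK

Set every gift box from the cardboard mat open side down (flower up) in its own pocket of the photo turntable; once all of them are seated, turn the wheel by its red handle anticlockwise past the red mark and on through one full turn, stopping when the handle comes to the red mark for the second time, with every box still seated. Leave the wheel there, and then move all the boxes to the cork board, standing flat, open side down. Do not knock over or push aside the camera, the glue bottle or the bowl.

Things in the scene. Friction and masses are not known exactly. Their poses are not given: they have to be found in the camera images.
- box_yellow: yellow open gift box (may be absent), 60 x 60 mm and 44 mm deep, walls 4 mm, about 90 g, with a red flower painted on its closed bottom. Origin at the centre of the 60 x 60 x 44 mm outline; its x axis (the 44 mm direction) points out of the open side, the flower is on the -x face; y and z run along the 60 mm sides. It starts standing on one side wall on the cardboard mat (z up, open side facing any way but straight away from the robot), so its centre is 30 mm above the mat.
- box_green: green open gift box (may be absent), 60 x 60 mm and 44 mm deep, walls 4 mm, about 90 g, with a yellow flower painted on its closed bottom. Origin at the centre of the 60 x 60 x 44 mm outline; its x axis (the 44 mm direction) points out of the open side, the flower is on the -x face; y and z run along the 60 mm sides. It starts standing on one side wall on the cardboard mat (z up, open side facing any way but straight away from the robot), so its centre is 30 mm above the mat.
- box_blue: blue open gift box (may be absent), 60 x 60 mm and 44 mm deep, walls 4 mm, about 90 g, with a white flower painted on its closed bottom. Origin at the centre of the 60 x 60 x 44 mm outline; its x axis (the 44 mm direction) points out of the open side, the flower is on the -x face; y and z run along the 60 mm sides. It starts standing on one side wall on the cardboard mat (z up, open side facing any way but straight away from the robot), so its centre is 30 mm above the mat.
- stand: black base of the white photo turntable, fixed to the table. Origin on the table, on the wheel's vertical axis; the x axis points to the red mark. The wheel is a white disc 250 mm across, its top face 44 mm above the table.
- mark (a point): top of the red block beside the wheel (fixed, on the base's x axis, 143 mm from the wheel axis, 44 mm above the table): the red mark.
- wheel (a joint): angle of the wheel about its upright axis, rad, counted on beyond a turn, growing anticlockwise seen from above. 0 = handle beside the red mark; starts between -0.9 and -0.3 (handle a little clockwise of the mark); one full turn on from the mark is 6.28. Stops at -1.2 and 7.2. It turns with light friction (under 1 N at the handle) and stays where it is left.
- handle (a point): centre of the top end of the wheel's red upright handle, a freely spinning sleeve 22 mm in diameter and 66 mm long (its top 140 mm, its lower end 74 mm above the table), on a thin pin, 95 mm from the wheel axis.
- board: cork board with two white edge stripes, 280 (x) x 150 (y) mm, 8 mm thick, fixed to the table; origin at the centre of its underside. Finished boxes go here.
- mat: brown cardboard mat, 280 (x) x 250 (y) mm, 4 mm thick, fixed to the table; origin at the centre of its underside. The boxes start on it.
- camera: black camera on a small round-footed stand, 134 mm tall, loose, beyond the wheel; origin at the centre of its underside. Bystander.
- glue: yellow glue bottle with red cap, 56 mm across and 150 mm tall, loose; origin at the centre of its underside. Bystander.
- bowl: green plastic bowl, 90 mm across and 45 mm high, loose; origin at the centre of its underside. Bystander.
- pocket0 (a point): centre of the floor of a square pocket on the wheel, a quarter turn anticlockwise from the handle, 80 mm from the wheel axis; floor 44 mm above the table, 66 mm wide inside, surrounded by a grey curb 4 mm thick and 9 mm high, sides square to the radius. The point turns with the wheel, its x axis parallel to the line from wheel axis to handle. A box seated open side down has its centre 22 mm above this point.
- pocket1 (a point): centre of the floor of a square pocket on the wheel, opposite the handle, 80 mm from the wheel axis; floor 44 mm above the table, 66 mm wide inside, surrounded by a grey curb 4 mm thick and 9 mm high, sides square to the radius. The point turns with the wheel, its x axis parallel to the line from wheel axis to handle. A box seated open side down has its centre 22 mm above this point.
- pocket2 (a point): centre of the floor of a square pocket on the wheel, a quarter turn clockwise from the handle, 80 mm from the wheel axis; floor 44 mm above the table, 66 mm wide inside, surrounded by a grey curb 4 mm thick and 9 mm high, sides square to the radius. The point turns with the wheel, its x axis parallel to the line from wheel axis to handle. A box seated open side down has its centre 22 mm above this point.
Not all that is in view belongs to the job. Several things look just like the box_blue: the one meant starts nearest to the robot's base.

How it is judged:
On the way, in this order (a step that is already met when the one before it is completed fails the run):
1. every box present is seated in a pocket, open side down, before the handle has passed the red mark (((horizontal distance between box_yellow and pocket0 below 0.009 m and z of box_yellow in the frame of pocket0 between 0.016 and 0.027 m) or (horizontal distance between box_yellow and pocket1 below 0.009 m and z of box_yellow in the frame of pocket1 between 0.016 and 0.027 m) or (horizontal distance between box_yellow and pocket2 below 0.009 m and z of box_yellow in the frame of pocket2 between 0.016 and 0.027 m)) and angle between each of box_yellow, box_green, box_blue's own x axis and vertical above 3.02159 rad and ((horizontal distance between box_green and pocket0 below 0.009 m and z of box_green in the frame of pocket0 between 0.016 and 0.027 m) or (horizontal distance between box_green and pocket1 below 0.009 m and z of box_green in the frame of pocket1 between 0.016 and 0.027 m) or (horizontal distance between box_green and pocket2 below 0.009 m and z of box_green in the frame of pocket2 between 0.016 and 0.027 m)) and ((horizontal distance between box_blue and pocket0 below 0.009 m and z of box_blue in the frame of pocket0 between 0.016 and 0.027 m) or (horizontal distance between box_blue and pocket1 below 0.009 m and z of box_blue in the frame of pocket1 between 0.016 and 0.027 m) or (horizontal distance between box_blue and pocket2 below 0.009 m and z of box_blue in the frame of pocket2 between 0.016 and 0.027 m)) and value of joint wheel below 0.25 rad), for 0.2 s.
2. the wheel has been turned anticlockwise past the mark and a full turn on, and rests with the handle at the mark (within 0.25 rad), every box still seated open side down (((horizontal distance between box_yellow and pocket0 below 0.009 m and z of box_yellow in the frame of pocket0 between 0.016 and 0.027 m) or (horizontal distance between box_yellow and pocket1 below 0.009 m and z of box_yellow in the frame of pocket1 between 0.016 and 0.027 m) or (horizontal distance between box_yellow and pocket2 below 0.009 m and z of box_yellow in the frame of pocket2 between 0.016 and 0.027 m)) and angle between each of box_yellow, box_green, box_blue's own x axis and vertical above 3.02159 rad and ((horizontal distance between box_green and pocket0 below 0.009 m and z of box_green in the frame of pocket0 between 0.016 and 0.027 m) or (horizontal distance between box_green and pocket1 below 0.009 m and z of box_green in the frame of pocket1 between 0.016 and 0.027 m) or (horizontal distance between box_green and pocket2 below 0.009 m and z of box_green in the frame of pocket2 between 0.016 and 0.027 m)) and ((horizontal distance between box_blue and pocket0 below 0.009 m and z of box_blue in the frame of pocket0 between 0.016 and 0.027 m) or (horizontal distance between box_blue and pocket1 below 0.009 m and z of box_blue in the frame of pocket1 between 0.016 and 0.027 m) or (horizontal distance between box_blue and pocket2 below 0.009 m and z of box_blue in the frame of pocket2 between 0.016 and 0.027 m)) and value of joint wheel between 6.03 and 6.53 rad and velocity of joint wheel between -0.08 and 0.08 rad/s), for 0.2 s.
At the end, for the whole second after the job is handed in: Every box present stands flat on the cork board (its centre over the board), open side down within 0.12 rad, at rest, not stacked; the wheel is still one full turn on, with the handle within 0.25 rad of the red mark (value of joint wheel between 6.03 and 6.53 rad and velocity of joint wheel between -0.05 and 0.05 rad/s and x of box_yellow in the frame of board between -0.14 and 0.14 m and y of box_yellow in the frame of board between -0.075 and 0.075 m and z of box_yellow in the frame of board between 0.024 and 0.036 m and angle between each of box_yellow, box_green, box_blue's own x axis and vertical above 3.02159 rad and linear speed of each of box_yellow, box_green, box_blue below 0.02 m/s and x of box_green in the frame of board between -0.14 and 0.14 m and y of box_green in the frame of board between -0.075 and 0.075 m and z of box_green in the frame of board between 0.024 and 0.036 m and x of box_blue in the frame of board between -0.14 and 0.14 m and y of box_blue in the frame of board between -0.075 and 0.075 m and z of box_blue in the frame of board between 0.024 and 0.036 m); the robot touches nothing.
It fails at once if the camera is knocked over or pushed more than 5 cm (distance of camera from where it was at the start of the episode above 0.05 m or angle between camera's own z axis and vertical above 0.6 rad).
It fails at once if the glue is knocked over or pushed more than 5 cm (distance of glue from where it was at the start of the episode above 0.05 m or angle between glue's own z axis and vertical above 0.6 rad).
It fails at once if the bowl is knocked over or pushed more than 5 cm (distance of bowl from where it was at the start of the episode above 0.05 m or angle between bowl's own z axis and vertical above 0.6 rad).
Of box_yellow, box_green, box_blue only 2 to 3 are there at a start; the rules pass over those that are not, and their reading is None.
At some moment in a run one of box_yellow, box_green, box_blue may be knocked a few centimetres aside while the robot is not near it.
Once in a run the grip may slacken for a moment while it holds something.
It also fails if it takes over 210 s, if anything falls off the work surface, if the arm or the gripper's body presses on something with over 40 N, if the wrist force passes 120 N, or if a joint passes its speed limit or range.

## Working session

There is one attempt and no reset: what is moved stays moved. The work goes in short steps, Python scripts to look and compute and a shell command to move; the robot and the scene stay as the last step left them, time stands still between calls to the robot, and variables do not carry over. Pictures are saved under pics/ and viewed, at most 14 in all, crops included, and the job is handed in when it is done.

```bash
ls; mkdir -p pics
python3 - <<'E'
from workcell import manip
import cv2,numpy as np
o=manip.get_obs();print({k:np.round(v,3).tolist() for k,v in o.items()})
for n in("scene","top"):
    im=manip.camera(n);cv2.imwrite(f"pics/{n}0.png",im)
    c=manip.calibration(n);print(n,c["vfov"],c["cx"],c["cy"],np.round(c["camera_from_world"],3).tolist())
    for t in("box_yellow","box_green","box_blue","handle","wheel","board","mat","camera","glue","bowl","stand"):
        print(t,[(round(m["conf"],2),np.round(m["centre"]).tolist(),int(m["region"].sum())) for m in manip.masks_of(t,n)])
E
```

```text
pics
{'clock': 0.0, 'joint_pos': [1.08, 0.333, -0.065, 1.461, 0.022, 1.35, -0.088], 'joint_velocities': [-0.0, -0.0, 0.001, -0.001, -0.0, 0.001, 0.001], 'tau': [0.0, -62.544, 0.049, -39.159, 0.016, 0.01, -0.0], 'position': [0.282, -0.558, 0.303], 'ee_rot': [0.973, 0.232, -0.0, -0.001], 'ft_force': [0.068, 0.413, -0.442], 'torque': [0.026, 0.019, 0.005], 'grasp_force': 0.0, 'grip_width': 0.997}
scene 57.148419882972426 249.80310954676466 189.01409650771785 [[-0.296, 0.955, 0.001, 0.219], [0.748, 0.232, -0.621, -0.363], [-0.594, -0.183, -0.784, 1.641], [0.0, 0.0, 0.0, 1.0]]
box_yellow [(0.16, [188.0, 175.0], 317)]
box_green [(0.75, [189.0, 174.0], 338)]
box_blue [(0.83, [187.0, 153.0], 242), (0.72, [135.0, 208.0], 319), (0.55, [192.0, 247.0], 415)]
handle [(0.64, [293.0, 194.0], 83)]
wheel [(0.82, [262.0, 201.0], 3013)]
board [(0.97, [345.0, 209.0], 2552)]
mat [(0.72, [203.0, 177.0], 2846), (0.27, [344.0, 210.0], 2526)]
camera [(0.98, [235.0, 245.0], 873), (0.29, [264.0, 202.0], 3087)]
glue [(0.55, [266.0, 201.0], 3133)]
bowl [(0.65, [168.0, 212.0], 431)]
stand [(0.7, [264.0, 201.0], 3211), (0.59, [204.0, 176.0], 2872)]
top 54.80163118952655 255.77060661706724 196.43533766562996 [[-0.005, -1.0, -0.021, -0.01], [-0.993, 0.007, -0.121, 0.603], [0.121, 0.02, -0.992, 1.235], [0.0, 0.0, 0.0, 1.0]]
box_yellow []
box_green [(0.71, [344.0, 210.0], 294)]
box_blue [(0.74, [377.0, 165.0], 346), (0.74, [260.0, 136.0], 580), (0.71, [298.0, 134.0], 256), (0.59, [340.0, 161.0], 516), (0.54, [364.0, 249.0], 347)]
handle [(0.59, [227.0, 204.0], 33)]
wheel [(0.88, [254.0, 206.0], 4136)]
board [(0.89, [168.0, 233.0], 3440)]
mat [(0.16, [364.0, 245.0], 338)]
camera [(0.72, [262.0, 136.0], 585)]
glue [(0.59, [170.0, 160.0], 296)]
bowl [(0.66, [340.0, 162.0], 567)]
stand [(0.73, [251.0, 208.0], 4336)]
```

Run:
```python
import cv2,numpy as np
a=cv2.imread("pics/scene0.png")[110:290,80:450];b=cv2.imread("pics/top0.png")[100:300,110:450]
cv2.imwrite("pics/a.png",np.vstack([cv2.resize(a,(616,300),interpolation=3),cv2.resize(b,(616,300*616//510 -62),interpolation=3)]))
```

```text
(no output)
```

View pics/a.png

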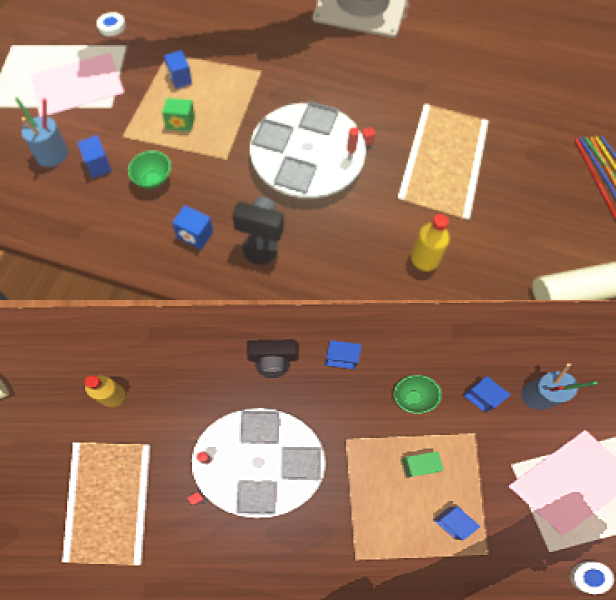

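View pics/top0.png

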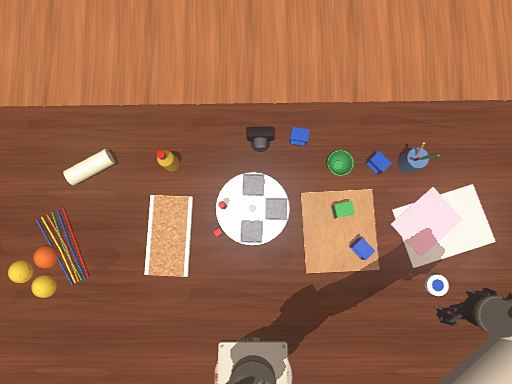

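Two boxes are on the mat, green at top-view (344,209) and blue at (363,249), and there is no yellow one. Other things that look like the blue box are at (378,161) and (299,135), both off the mat and farther from the base. The blue one on the mat is nearest the base, so that is the one I want.

```bash
cat > h.py <<'E'
from workcell import manip
import cv2,numpy as np
from scipy.spatial.transform import Rotation as R
def ray(cal,px,z):
    f=192/np.tan(np.radians(cal["vfov"]/2));T=np.array(cal["camera_from_world"])
    d=np.c_[(np.atleast_2d(px)-[cal["cx"],cal["cy"]])/f,np.ones(len(np.atleast_2d(px)))]@T[:3,:3]
    c=-T[:3,:3].T@T[:3,3]
    return (c+d*((z-c[2])/d[:,2])[:,None])
def proj(cal,p):
    f=192/np.tan(np.radians(cal["vfov"]/2));T=np.array(cal["camera_from_world"])
    q=np.atleast_2d(p)@T[:3,:3].T+T[:3,3];return q[:,:2]/q[:,2:]*f+[cal["cx"],cal["cy"]]
def tool():
    o=manip.get_obs();m=R.from_quat(o["ee_rot"]).as_matrix();return np.array(o["position"]),m,o
def delta(target):   # grip target TCP world -> slide cm in tool axes
    p,m,_=tool();return np.round((np.array(target)-p)@m*100,2)
def yaw():
    m=tool()[1];return np.arctan2(m[1,0],m[0,0])  # world angle of tool x
E
python3 - <<'E'
from h import *
c=manip.calibration("top")
for n,px,z in[("wheel",(252.5,208.5),.044),("mark",(217.5,232.5),.044),("handletop",(222.5,205),.14),("green",(344,209),.05),("blue",(363,249),.05),("camera foot",(260,150),.0),("glue top",(161,155),.15),("bowl",(340,163),.03),("boardL",(148,195),.008),("boardR",(193,196),.008),("b3",(145,276),.008),("b4",(188,277),.008)]:
    print(n,ray(c,px,z).round(3)[0][:2])
p,m,o=tool();print(m.round(2))
w=manip.calibration("wrist");T=np.array(w["camera_from_world"]);print("wristcam in tool",((-T[:3,:3].T@T[:3,3]-p)@m).round(3),(T[:3,:3]@m).round(2))
E
```

```text
wheel [ 0.561 -0.003]
mark [0.48  0.116]
handletop [0.564 0.089]
green [ 0.557 -0.311]
blue [ 0.423 -0.369]
camera foot [ 0.775 -0.029]
glue top [0.724 0.285]
bowl [ 0.718 -0.307]
boardL [0.614 0.367]
boardR [0.609 0.208]
b3 [0.333 0.369]
b4 [0.33 0.22]
[[ 0.89  0.45  0.  ]
 [ 0.45 -0.89 -0.  ]
 [ 0.    0.   -1.  ]]
wristcam in tool [ 0.074  0.    -0.071] [[-0.    1.    0.  ]
 [-0.95 -0.   -0.3 ]
 [-0.3  -0.    0.95]]
```

```bash
python3 -m jog '[{"grip":-1,"slide":[3.3,-2,-1.2],"yaw":0},{"grip":-1,"slide":[3.3,-2,-1.2],"yaw":0},{"grip":-1,"slide":[3.3,-2,-1.2],"yaw":0},{"grip":-1,"slide":[3.3,-2,-1.2],"yaw":0},{"grip":-1,"slide":[3.3,-2,-1.2],"yaw":0},{"grip":-1,"slide":[3.3,-2,-1.2],"yaw":0},{"grip":-1,"slide":[0,0,0],"yaw":0},{"grip":-1,"slide":[0,0,0],"yaw":0}]' 20
python3 - <<'E'
from h import *
p,m,o=tool();c=manip.calibration("wrist");im=manip.camera("wrist");cv2.imwrite("pics/w1.png",im)
print(p.round(3),yaw())
for t in("box_green","box_blue"):
  for r in manip.masks_of(t,"wrist"): print(t,round(r["conf"],2),np.round(r["centre"]),ray(c,r["centre"],.05).round(3)[0])
E
```

```text
clock: 2.0
position: [0.4049, -0.3609, 0.3764]
ee_rot: [0.973, 0.233, 0.0, 0.001]
ft_force: [-0.3, -0.1, -0.7]
grip_width: 1.0
grasp_force: 0.0
[ 0.405 -0.361  0.376] 0.46751158890031225
box_green 0.69 [280.  18.] [ 0.553 -0.312  0.05 ]
box_blue 0.56 [275. 141.] [ 0.427 -0.373  0.05 ]
```

View pics/w1.png

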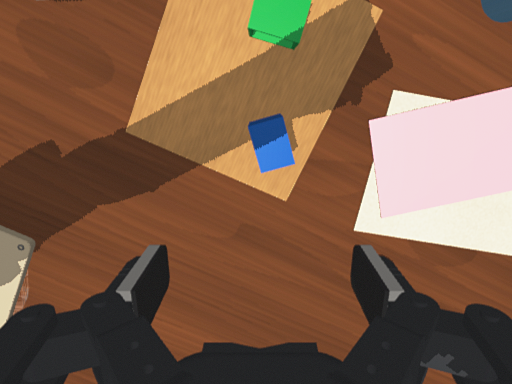

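The wrist view shows blue at (272,143) and green at (280,20), with green's open side facing the lower edge. I'll check both up close.

Run:
```python
import cv2,numpy as np
im=cv2.imread("pics/w1.png")
a=cv2.resize(im[100:190,230:320],(400,400),interpolation=2);b=cv2.resize(im[0:90,235:325],(400,400),interpolation=2)
cv2.imwrite("pics/w1c.png",cv2.convertScaleAbs(np.hstack([a,b]),alpha=1.4))
```

```text
(no output)
```

View pics/w1c.png

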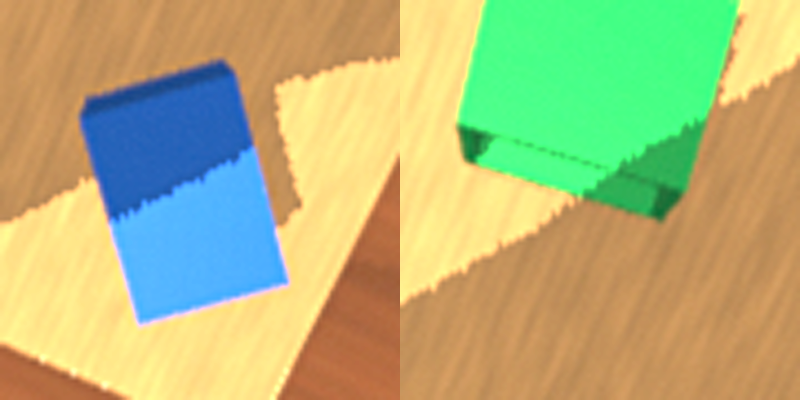

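```bash
python3 -m jog '[{"grip":-1,"slide":[1,-4,2],"yaw":0},{"grip":-1,"slide":[1,-4,2],"yaw":0},{"grip":-1,"slide":[1,-4,2],"yaw":0},{"grip":-1,"slide":[0,0,0],"yaw":0},{"grip":-1,"slide":[0,0,0],"yaw":0}]'
python3 - <<'E'
from h import *
c=manip.calibration("wrist");im=manip.camera("wrist");cv2.imwrite("pics/w2.png",im);np.save("c2.npy",np.array([c["vfov"],c["cx"],c["cy"]]));np.save("T2.npy",c["camera_from_world"])
for t in("box_green","box_blue"):
  for r in manip.masks_of(t,"wrist")[:2]: print(t,round(r["conf"],2),np.round(r["centre"]),ray(c,r["centre"],.05).round(3)[0])
E
```

```text
clock: 2.65
position: [0.3765, -0.2412, 0.3157]
ee_rot: [0.973, 0.231, -0.0, 0.0]
ft_force: [-0.0, -0.6, 0.4]
grip_width: 0.999
grasp_force: 0.0
box_green 0.82 [399.  34.] [ 0.552 -0.305  0.05 ]
box_blue 0.95 [384. 175.] [ 0.426 -0.371  0.05 ]
box_blue 0.18 [128.   4.] [ 0.458 -0.061  0.05 ]
```

View pics/w2.png

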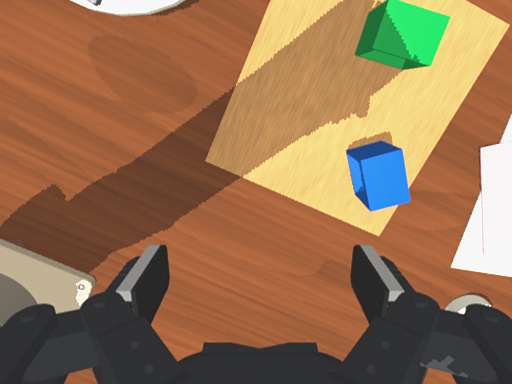

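Run:
```python
import cv2,numpy as np
im=cv2.imread("pics/w2.png")
a=cv2.resize(im[132:222,335:425],(400,400),interpolation=2);b=cv2.resize(im[0:90,350:460],(400,327),interpolation=2)
b=cv2.copyMakeBorder(b,0,73,0,0,0)
cv2.imwrite("pics/w2c.png",cv2.convertScaleAbs(np.hstack([a,b]),alpha=1.4))
```

```text
(no output)
```

View pics/w2c.png

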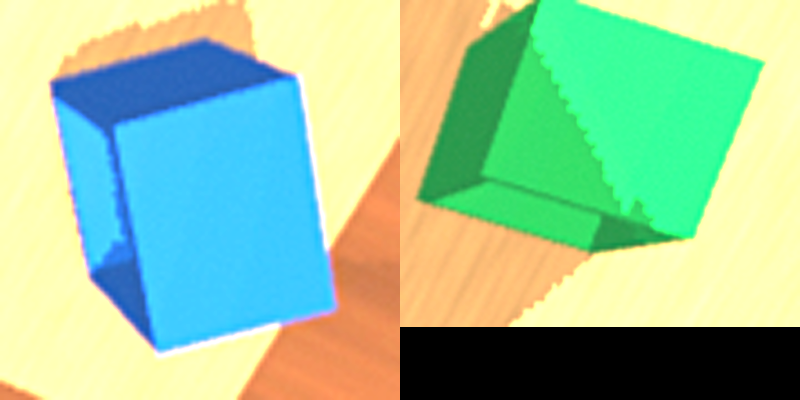

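Blue's open side faces left and green's faces down in the image. Next I'll get the poses from the top-face corners.

Run:
```python
from h import *
v=np.load("c2.npy");c=dict(vfov=v[0],cx=v[1],cy=v[2],camera_from_world=np.load("T2.npy"))
B=np.array([(115,123),(158,350),(337,308),(297,76)])/4.444+[335,132]   # open edge first two
G=np.array([(483,177),(693,237),(763,63),(539,-4)])*1.0; G[:,0]-=400; G=G/3.636+[350,0]
for n,P in(("blue",B),("green",G)):
    w=ray(c,P,.064)[:,:2];e=np.linalg.norm(w-np.roll(w,-1,0),axis=1)
    x=(w[0]+w[1]-w[2]-w[3]);y=w[0]+w[3]-w[1]-w[2]
    print(n,"ctr",w.mean(0).round(4),"edges",e.round(4),"open dir",np.degrees(np.arctan2(x[1],x[0])).round(1),"ydir",np.degrees(np.arctan2(y[1],y[0])).round(1))
print(np.degrees(yaw()),tool()[2]["joint_pos"].round(2))
```

```text
blue ctr [ 0.4222 -0.3699] edges [0.0595 0.0442 0.06   0.0428] open dir 131.5 ydir 43.2
green ctr [ 0.5526 -0.3103] edges [0.0588 0.0425 0.0604 0.0425] open dir -167.2 ydir 102.4
26.678712302147414 [ 0.77 -0.05 -0.29  1.87 -0.02  1.32 -0.62]
```

```bash
python3 -m jog '[{"grip":-1,"slide":[0,0,0],"yaw":0.145},{"grip":-1,"slide":[0,0,0],"yaw":0.145},{"grip":-1,"slide":[0,0,0],"yaw":0.145},{"grip":-1,"slide":[0,0,0],"yaw":0.145},{"grip":-1,"slide":[0,0,0],"yaw":0.145},{"grip":-1,"slide":[0,0,0],"yaw":0.145},{"grip":-1,"slide":[0,0,0],"yaw":0.145},{"grip":-1,"slide":[0,0,0],"yaw":0.145}]' >/dev/null
python3 -m jog '[{"grip":-1,"slide":[0,0,0],"yaw":0.138},{"grip":-1,"slide":[0,0,0],"yaw":0},{"grip":-1,"slide":[0,0,0],"yaw":0}]'
python3 -c "
from h import *
print(np.degrees(yaw()),delta([.4276,-.3758,.2]),tool()[2]['joint_pos'].round(2))"
```

```text
clock: 3.9
position: [0.3772, -0.2416, 0.3161]
ee_rot: [0.916, -0.402, 0.0, -0.0]
ft_force: [-0.7, 0.8, 0.7]
grip_width: 0.999
grasp_force: 0.0
-47.390828621344156 [13.29  5.38 11.61] [ 0.81 -0.05 -0.33  1.87 -0.02  1.32 -1.91]
```

```bash
python3 -m jog '[{"grip":-1,"slide":[3.3,1.35,2.9],"yaw":0},{"grip":-1,"slide":[3.3,1.35,2.9],"yaw":0},{"grip":-1,"slide":[3.3,1.35,2.9],"yaw":0},{"grip":-1,"slide":[3.4,1.35,2.9],"yaw":0},{"grip":-1,"slide":[0,0,0],"yaw":0},{"grip":-1,"slide":[0,0,0],"yaw":0},{"grip":-1,"slide":[0,0,0],"yaw":0}]'
python3 - <<'E'
from h import *
print(delta([.4276,-.3758,.093]))
c=manip.calibration("wrist");cv2.imwrite("pics/w3.png",manip.camera("wrist"))
r=manip.masks_of("box_blue","wrist");print([(q["conf"],q["centre"]) for q in r])
C=np.array([.4222,-.3699,.064]);u=np.array([-.673,.740,0]);v=np.array([.74,.673,0])
print(proj(c,[C+a*.022*u+b*.03*v for a,b in((1,1),(1,-1),(-1,-1),(-1,1))]).round())
E
```

```text
clock: 4.6
position: [0.4275, -0.375, 0.2009]
ee_rot: [0.916, -0.402, 0.001, 0.0]
ft_force: [0.7, 0.2, -0.0]
grip_width: 1.002
grasp_force: 0.0
[ 0.05  0.05 10.79]
[(0.89, [261.1, 204.5])]
[[217. 242.]
 [299. 242.]
 [302. 185.]
 [215. 184.]]
```

View pics/w3.png

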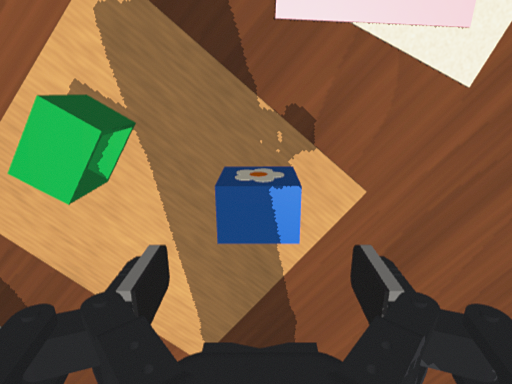

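The predicted top corners match: blue spans (216,186) to (300,243), with the flower on the far side. I'll go down and grip.

```bash
python3 -m jog '[{"grip":-1,"slide":[0,0,3.6],"yaw":0},{"grip":-1,"slide":[0,0,3.6],"yaw":0},{"grip":-1,"slide":[0,0,3.6],"yaw":0},{"grip":-1,"slide":[0,0,0],"yaw":0},{"grip":1,"slide":[0,0,0],"yaw":0},{"grip":1,"slide":[0,0,0],"yaw":0},{"grip":1,"slide":[0,0,0],"yaw":0},{"grip":1,"slide":[0,0,0],"yaw":0}]' 20
python3 -m jog '[{"grip":1,"slide":[0,0,0],"yaw":0},{"grip":1,"slide":[0,0,0],"yaw":0}]' 20
```

```text
clock: 5.5
position: [0.4284, -0.3763, 0.0948]
ee_rot: [0.915, -0.403, 0.002, 0.001]
ft_force: [-0.4, 0.7, 8.3]
grip_width: 0.698
grasp_force: 23.0
clock: 5.7
position: [0.4283, -0.3763, 0.0947]
ee_rot: [0.915, -0.403, 0.002, 0.001]
ft_force: [-1.1, 1.8, 7.9]
grip_width: 0.701
grasp_force: 23.0
```

```bash
python3 -m jog '[{"grip":1,"slide":[-0.58,0,-0.32],"yaw":0},{"grip":1,"slide":[-0.58,0,-0.25],"yaw":0},{"grip":1,"slide":[-0.65,0,-0.15],"yaw":0},{"grip":1,"slide":[-0.65,0,-0.1],"yaw":0},{"grip":1,"slide":[-0.66,0,0],"yaw":0},{"grip":1,"slide":[-0.66,0,0.05],"yaw":0},{"grip":1,"slide":[0,0,0],"yaw":0}]' 20
python3 - <<'E'
from h import *
cv2.imwrite("pics/w4.png",np.hstack([cv2.resize(manip.camera("wrist"),(400,300)),cv2.resize(manip.camera("scene")[120:195,140:240],(400,300))]))
E
```

```text
clock: 6.4
position: [0.4008, -0.3468, 0.0994]
ee_rot: [0.915, -0.403, -0.0, -0.0]
ft_force: [0.4, -0.0, -1.5]
grip_width: 0.698
grasp_force: 22.1
```

View pics/w4.png

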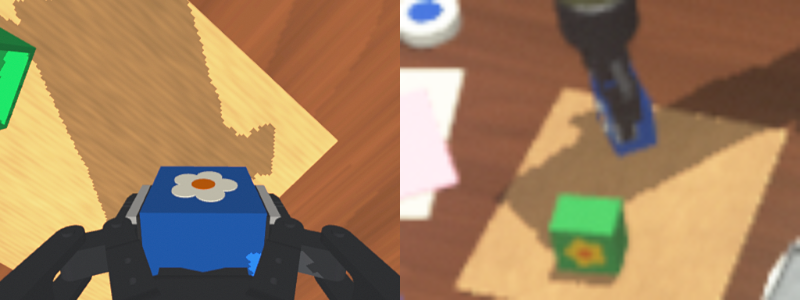

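```bash
cat >> h.py <<'E'
def tilt(pad=(14,19)):  # predicted wrist rows of flower top/bottom edge vs tilt
    p,m,_=tool();c=manip.calibration("wrist");g=p+m[:,2]*.049
    for ph in range(0,100,10):
        s,k=np.sin(np.radians(ph)),np.cos(np.radians(ph));r=[]
        for a,h in((pad[0],pad[1]),(pad[0],pad[1]-60)):
            A,H=a*k-h*s,a*s+h*k; r.append(g+m[:,0]*A/1000+np.array([0,0,H/1000]))
        print(ph,proj(c,r)[:,1].round())
E
python3 -c "
from h import *
tilt()"
```

```text
0 [269. 210.]
10 [280. 200.]
20 [292. 191.]
30 [303. 183.]
40 [313. 178.]
50 [321. 175.]
60 [327. 174.]
70 [331. 177.]
80 [333. 184.]
90 [333. 194.]
```

The box did not turn in the grip: the predicted edge rows for 0° tilt match what I see. I'll set it back down and try a lighter grip using an in-between opening.

```bash
python3 -m jog '[{"grip":1,"slide":[0,0,0.3],"yaw":0},{"grip":1,"slide":[0,0,0.12],"yaw":0},{"grip":-0.4,"slide":[0,0,0],"yaw":0},{"grip":-0.4,"slide":[0,0,0],"yaw":0},{"grip":-0.4,"slide":[0,0,0],"yaw":0}]' 20
python3 -m jog '[{"grip":-0.39,"slide":[0,0,0],"yaw":0},{"grip":-0.39,"slide":[0,0,0],"yaw":0}]' 20
python3 -m jog '[{"grip":-0.37,"slide":[0,0,0],"yaw":0},{"grip":-0.37,"slide":[0,0,0],"yaw":0}]' 20
```

```text
clock: 7.0
position: [0.4016, -0.3476, 0.0954]
ee_rot: [0.915, -0.403, 0.0, 0.0]
ft_force: [-0.7, -0.2, -1.8]
grip_width: 0.698
grasp_force: 22.1
clock: 7.2
position: [0.4016, -0.3476, 0.0955]
ee_rot: [0.915, -0.403, 0.0, 0.0]
ft_force: [-0.2, -0.9, -1.4]
grip_width: 0.704
grasp_force: 22.1
clock: 7.4
position: [0.4015, -0.3475, 0.0955]
ee_rot: [0.915, -0.403, 0.0, 0.0]
ft_force: [-0.4, 0.2, 0.1]
grip_width: 0.699
grasp_force: 22.1
```

```bash
python3 -m jog '[{"grip":-0.42,"slide":[0,0,0.1],"yaw":0},{"grip":-0.42,"slide":[0,0,0],"yaw":0},{"grip":-0.42,"slide":[0,0,0],"yaw":0}]' 20|tail -3
python3 -m jog '[{"grip":-0.44,"slide":[0,0,0],"yaw":0},{"grip":-0.44,"slide":[0,0,0],"yaw":0}]' 20|tail -3
python3 -m jog '[{"grip":-0.46,"slide":[0,0,0],"yaw":0},{"grip":-0.46,"slide":[0,0,0],"yaw":0}]' 20|tail -3
```

```text
ft_force: [-0.7, 0.1, 0.8]
grip_width: 0.706
grasp_force: 0.0
ft_force: [-0.1, 0.1, -0.8]
grip_width: 0.718
grasp_force: 0.0
ft_force: [0.8, 0.7, 1.4]
grip_width: 0.73
grasp_force: 0.0
```

```bash
for i in 1; do
python3 -m jog '[{"grip":-0.412,"slide":[0,0,0],"yaw":0},{"grip":-0.412,"slide":[0,0,0],"yaw":0},{"grip":-0.412,"slide":[0,0,0],"yaw":0}]' 20|tail -2
python3 -m jog '[{"grip":-0.408,"slide":[0,0,0],"yaw":0},{"grip":-0.408,"slide":[0,0,0],"yaw":0},{"grip":-0.408,"slide":[0,0,0],"yaw":0}]' 20|tail -2
python3 -m jog '[{"grip":-0.404,"slide":[0,0,0],"yaw":0},{"grip":-0.404,"slide":[0,0,0],"yaw":0},{"grip":-0.404,"slide":[0,0,0],"yaw":0}]' 20|tail -2
python3 -m jog '[{"grip":-0.4,"slide":[0,0,0],"yaw":0},{"grip":-0.4,"slide":[0,0,0],"yaw":0},{"grip":-0.4,"slide":[0,0,0],"yaw":0}]' 20|tail -2
done
```

```text
grip_width: 0.703
grasp_force: 0.0
grip_width: 0.702
grasp_force: 0.6
grip_width: 0.702
grasp_force: 4.9
grip_width: 0.7
grasp_force: 10.1
```

```bash
python3 -m jog '[{"grip":-0.406,"slide":[0,0,0.1],"yaw":0},{"grip":-0.406,"slide":[0,0,0],"yaw":0},{"grip":-0.406,"slide":[-0.4,0,-0.2],"yaw":0},{"grip":-0.406,"slide":[-0.4,0,-0.18],"yaw":0},{"grip":-0.406,"slide":[-0.4,0,-0.15],"yaw":0},{"grip":-0.406,"slide":[-0.4,0,-0.1],"yaw":0},{"grip":-0.406,"slide":[-0.4,0,-0.1],"yaw":0},{"grip":-0.406,"slide":[0,0,0],"yaw":0}]' 20
python3 - <<'E'
from h import *
cv2.imwrite("pics/w5.png",manip.camera("wrist"));tilt()
for r in manip.masks_of("box_blue","wrist")[:1]: ys=np.where(r["region"].any(1))[0];print(r["conf"],ys.min(),ys.max())
E
```

```text
clock: 10.1
position: [0.3877, -0.3324, 0.1009]
ee_rot: [0.915, -0.403, -0.0, 0.0]
ft_force: [0.2, 0.6, 0.1]
grip_width: 0.702
grasp_force: 0.0
0 [269. 210.]
10 [280. 200.]
20 [292. 191.]
30 [303. 183.]
40 [313. 178.]
50 [321. 175.]
60 [327. 174.]
70 [331. 177.]
80 [333. 184.]
90 [333. 194.]
0.83 174 315
```

View pics/w5.png

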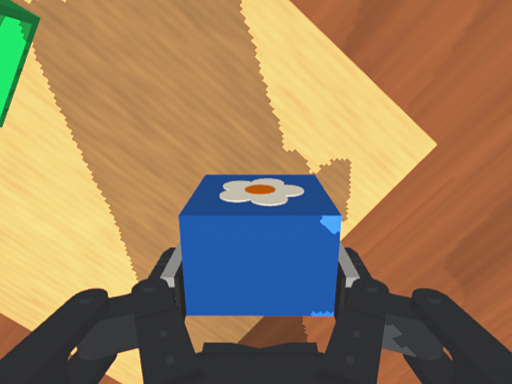

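The light grip slipped off. The box stands upright with its flower-top edge at row 216. I'll tip it over from the flower side with shut fingers instead.

```bash
python3 - <<'E'
from h import *
c=manip.calibration("wrist");w=ray(c,[(180.5,215.5),(341,215.5)],.064);print(w.round(4),np.linalg.norm(w[0]-w[1]))
p,m,_=tool();F=w.mean(0);print(m[:,0].round(3),((F-p)@m).round(4))
E
python3 -m jog '[{"grip":-0.6,"slide":[0,0,0],"yaw":0},{"grip":-0.6,"slide":[0,0,-3],"yaw":0},{"grip":-0.6,"slide":[0,0,-4],"yaw":0},{"grip":1,"slide":[4,0,0],"yaw":0},{"grip":1,"slide":[4,0,0],"yaw":0},{"grip":1,"slide":[0,0,0],"yaw":0},{"grip":1,"slide":[0,0,0],"yaw":0},{"grip":1,"slide":[0,0,0],"yaw":0}]'
```

```text
[[ 0.4302 -0.3378  0.064 ]
 [ 0.3864 -0.3778  0.064 ]] 0.05925929025767419
[ 0.675 -0.738  0.   ] [0.0322 0.002  0.0368]
clock: 11.0
position: [0.4416, -0.3911, 0.1703]
ee_rot: [0.915, -0.403, -0.001, -0.0]
ft_force: [0.8, -0.8, 0.6]
grip_width: 0.002
grasp_force: 0.0
```

```bash
python3 -m jog '[{"grip":1,"slide":[0,0,4.5],"yaw":0},{"grip":1,"slide":[-3,0,0],"yaw":0},{"grip":1,"slide":[-0.6,0,0],"yaw":0},{"grip":1,"slide":[-0.3,0,-0.1],"yaw":0},{"grip":1,"slide":[-0.5,0,-0.4],"yaw":0},{"grip":1,"slide":[-0.5,0,-0.4],"yaw":0},{"grip":1,"slide":[-0.5,0,-0.3],"yaw":0},{"grip":1,"slide":[0,0,0],"yaw":0}]'
python3 - <<'E'
from h import *
cv2.imwrite("pics/w6.png",np.hstack([cv2.resize(manip.camera("wrist"),(400,300)),cv2.resize(manip.camera("scene")[120:195,140:240],(400,300))]))
E
```

```text
clock: 11.8
position: [0.4057, -0.3519, 0.1388]
ee_rot: [0.915, -0.403, 0.001, 0.0]
ft_force: [-0.1, -0.9, 1.5]
grip_width: 0.0
grasp_force: 0.4
```

View pics/w6.png

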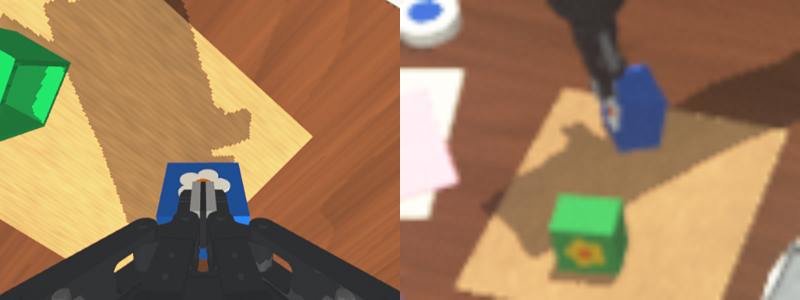

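```bash
python3 -m jog '[{"grip":1,"slide":[-0.6,0,-0.2],"yaw":0},{"grip":1,"slide":[-0.6,0,-0.1],"yaw":0},{"grip":1,"slide":[-0.6,0,0],"yaw":0},{"grip":1,"slide":[-0.6,0,0],"yaw":0},{"grip":1,"slide":[-0.6,0,0.1],"yaw":0},{"grip":1,"slide":[-0.6,0,0.1],"yaw":0},{"grip":1,"slide":[-0.6,0,0.2],"yaw":0},{"grip":1,"slide":[0,0,0],"yaw":0}]'
python3 -m jog '[{"grip":1,"slide":[0,0,-4],"yaw":0},{"grip":1,"slide":[0,0,-4],"yaw":0},{"grip":-1,"slide":[0,0,0],"yaw":0},{"grip":-1,"slide":[0,0,0],"yaw":0},{"grip":-1,"slide":[0,0,0],"yaw":0}]'
python3 - <<'E'
from h import *
cv2.imwrite("pics/w7.png",manip.camera("wrist"))
for r in manip.masks_of("box_blue","wrist")[:2]:
  g=r["region"].astype(np.uint8);print(r["conf"],cv2.boundingRect(g),cv2.minAreaRect(np.argwhere(g)[:,::-1].astype(np.int32)))
print(tool()[0])
E
```

```text
clock: 12.7
position: [0.3766, -0.3203, 0.1363]
ee_rot: [0.915, -0.403, -0.0, -0.0]
ft_force: [-0.5, -0.4, 0.3]
grip_width: -0.002
grasp_force: 0.0
clock: 13.2
position: [0.3769, -0.3207, 0.2158]
ee_rot: [0.915, -0.403, -0.001, -0.0]
ft_force: [-0.5, -0.2, -0.8]
grip_width: 0.501
grasp_force: 0.0
0.87 (222, 174, 76, 82) ((259.5, 214.5), (75.0, 81.0), 0.0)
[ 0.37678654 -0.32067448  0.21556064]
```

View pics/w7.png

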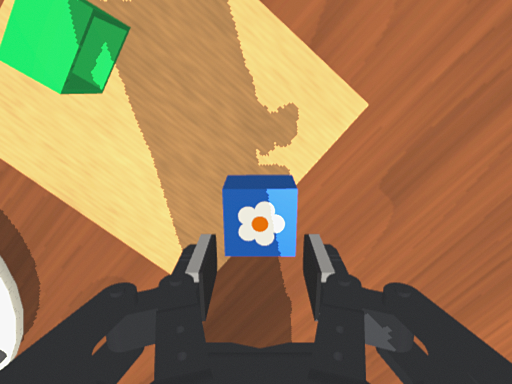

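It worked: blue now stands flower up, with its top face over columns 223–297 and rows 188–256. I'll pick it up from there.

Run:
```python
from h import *
c=manip.calibration("wrist");w=ray(c,[(222.5,188),(298,188),(297,256.5),(223.5,256.5)],.048)
print(w.round(4),np.linalg.norm(w-np.roll(w,-1,0),axis=1));C=w.mean(0);print(C,delta([C[0],C[1],.088]))
```

```text
[[ 0.3989 -0.3033  0.048 ]
 [ 0.3546 -0.3438  0.048 ]
 [ 0.3122 -0.2996  0.048 ]
 [ 0.3585 -0.2572  0.048 ]] [0.06005832 0.06126851 0.06276517 0.06127222]
[ 0.35605912 -0.3009734   0.048     ] [-2.83  0.2  12.76]
```

```bash
python3 -m jog '[{"grip":-1,"slide":[-2.8,0.2,0],"yaw":0},{"grip":-1,"slide":[0,0,4],"yaw":0},{"grip":-1,"slide":[0,0,4.4],"yaw":0},{"grip":-1,"slide":[0,0,4.3],"yaw":0},{"grip":-1,"slide":[0,0,0],"yaw":0},{"grip":1,"slide":[0,0,0],"yaw":0},{"grip":1,"slide":[0,0,0],"yaw":0},{"grip":1,"slide":[0,0,0],"yaw":0}]' 30
python3 -m jog '[{"grip":1,"slide":[0,0,0],"yaw":0},{"grip":1,"slide":[0,0,0],"yaw":0},{"grip":1,"slide":[0,0,-3],"yaw":0},{"grip":1,"slide":[0,0,-4],"yaw":0},{"grip":1,"slide":[0,0,-4],"yaw":0},{"grip":1,"slide":[0,0,0],"yaw":0},{"grip":1,"slide":[0,0,0],"yaw":0}]' 30
python3 - <<'E'
from h import *
# refine the wheel from the top camera
im=manip.camera("top");cv2.imwrite("pics/top1.png",im);c=manip.calibration("top")
for t in("wheel","handle","pocket0","pocket1"):
  for r in manip.masks_of(t,"top")[:3]:
    g=r["region"].astype(np.uint8);print(t,round(r["conf"],2),r["centre"],ray(c,r["centre"],.044)[0].round(3),cv2.boundingRect(g))
hsv=cv2.cvtColor(im,cv2.COLOR_BGR2HSV);sub=hsv[160:250,205:300]
red=((sub[...,0]<8)|(sub[...,0]>172))&(sub[...,1]>170)&(sub[...,2]>80)
n,l,s,ce=cv2.connectedComponentsWithStats(red.astype(np.uint8));print([(s[i,4],ce[i]+[205,160]) for i in range(1,n) if s[i,4]>4])
gr=(sub[...,1]<40)&(sub[...,2]>90)&(sub[...,2]<190)
n,l,s,ce=cv2.connectedComponentsWithStats(gr.astype(np.uint8));print([(s[i,4],ce[i]+[205,160],ray(c,ce[i]+[205,160],.046)[0][:2].round(4)) for i in range(1,n) if s[i,4]>60])
wh=(sub[...,1]<60)&(sub[...,2]>90)
cn=max(cv2.findContours(wh.astype(np.uint8),0,1)[0],key=cv2.contourArea);e=cv2.fitEllipse(cv2.convexHull(cn));print(e,ray(c,np.array(e[0])+[205,160],.044)[0].round(4))
E
```

```text
clock: 14.1
position: [0.3579, -0.3025, 0.0918]
ee_rot: [0.915, -0.403, 0.002, 0.001]
ft_force: [1.5, -0.8, 3.9]
grip_width: 0.701
grasp_force: 33.3
clock: 14.8
position: [0.3572, -0.302, 0.2012]
ee_rot: [0.915, -0.403, 0.002, 0.001]
ft_force: [-0.2, -0.1, -1.6]
grip_width: 0.695
grasp_force: 33.5
wheel 0.87 [254.5, 206.9] [ 0.566 -0.01   0.044] (216, 172, 73, 73)
handle 0.42 [224.0, 204.3] [0.576 0.094 0.044] (218, 201, 8, 8)
handle 0.32 [337.9, 163.9] [ 0.712 -0.297  0.044] (328, 150, 25, 27)
pocket0 0.76 [253.1, 206.3] [ 0.568 -0.005  0.044] (216, 172, 73, 74)
pocket1 0.76 [253.1, 206.3] [ 0.568 -0.005  0.044] (216, 172, 73, 74)
[(np.int32(6), array([220., 203.]))]
[(np.int32(440), array([253.15681818, 184.05909091]), array([ 0.6444, -0.0055])), (np.int32(425), array([276.26588235, 208.37647059]), array([ 0.5605, -0.0835])), (np.int32(425), array([251.42823529, 231.38117647]), array([0.4833, 0.001 ]))]
((46.82643127441406, 48.608253479003906), (72.691650390625, 75.97657012939453), 50.94709777832031) [ 0.5604 -0.0006  0.044 ]
```

```bash
python3 -m jog '[{"grip":1,"slide":[0,0,-0.8],"yaw":-0.131},{"grip":1,"slide":[0,0,0],"yaw":-0.131},{"grip":1,"slide":[0,0,0],"yaw":-0.131},{"grip":1,"slide":[0,0,0],"yaw":-0.131},{"grip":1,"slide":[0,0,0],"yaw":-0.131},{"grip":1,"slide":[0,0,0],"yaw":-0.132},{"grip":1,"slide":[0,0,0],"yaw":0},{"grip":1,"slide":[0,0,0],"yaw":0}]' 30
cat >> h.py <<'E'
def flower(lo,hi,dz):   # colour blob (hsv range) in wrist picture -> tool frame
    c=manip.calibration("wrist");p,m,_=tool();im=manip.camera("wrist");h=cv2.cvtColor(im,cv2.COLOR_BGR2HSV)
    k=cv2.inRange(h,np.array(lo),np.array(hi));n,l,s,ce=cv2.connectedComponentsWithStats(k)
    for i in range(1,n):
        if s[i,4]>15:
            w=ray(c,ce[i],p[2]+dz)[0];print(s[i,4],ce[i].round(1),"world",w.round(4),"tool",((w-p)@m).round(4))
    return im
E
python3 - <<'E'
from h import *
cv2.imwrite("pics/w8.png",flower((5,200,150),(18,255,255),-.0438))
print(np.degrees(yaw()),delta([.5606,-.0825,.21]))
E
```

```text
clock: 15.85
position: [0.3567, -0.3015, 0.2072]
ee_rot: [1.0, -0.024, -0.0, -0.0]
ft_force: [0.1, 0.0, -1.4]
grip_width: 0.698
grasp_force: 33.4
696 [259.5 285.7] world [ 0.3529 -0.3023  0.1634] tool [-0.0037  0.001   0.0438]
-2.6856191147255575 [ 19.34 -22.84  -0.26]
```

```bash
python3 -m jog '[{"grip":1,"slide":[3.27,-3.8,0],"yaw":0},{"grip":1,"slide":[3.27,-3.8,0],"yaw":0},{"grip":1,"slide":[3.27,-3.8,0],"yaw":0},{"grip":1,"slide":[3.27,-3.8,0],"yaw":0},{"grip":1,"slide":[3.27,-3.8,0],"yaw":0},{"grip":1,"slide":[3.27,-3.8,0],"yaw":0},{"grip":1,"slide":[0,0,0],"yaw":0},{"grip":1,"slide":[0,0,0],"yaw":0}]' 30
python3 - <<'E'
from h import *
im=flower((5,200,150),(18,255,255),-.0438)
c=manip.calibration("wrist");cv2.imwrite("pics/w8.png",im)
a=np.radians(-2.3);u=np.array([np.cos(a),np.sin(a),0]);v=np.array([-u[1],u[0],0])
for C in([.5606,-.0825,.053],[.484,.0007,.053],[.644,-.0055,.053]):
  q=proj(c,[np.array(C)+.037*(i*u+j*v) for i,j in((1,1),(1,-1),(-1,-1),(-1,1))]).round().astype(int);print(q.tolist());cv2.polylines(im,[q],1,(0,0,255),1)
cv2.imwrite("pics/w8o.png",im);print(delta([.564,-.0825,.21]))
E
```

```text
clock: 16.7
position: [0.5625, -0.0815, 0.2071]
ee_rot: [1.0, -0.021, -0.0, -0.0]
ft_force: [-0.8, -0.1, -1.1]
grip_width: 0.695
grasp_force: 33.4
[[206, 148], [308, 148], [305, 241], [211, 241]]
[[111, 248], [204, 248], [209, 324], [124, 325]]
[[75, 25], [189, 25], [197, 140], [93, 140]]
[ 0.2  -0.07 -0.28]
```

View pics/w8o.png

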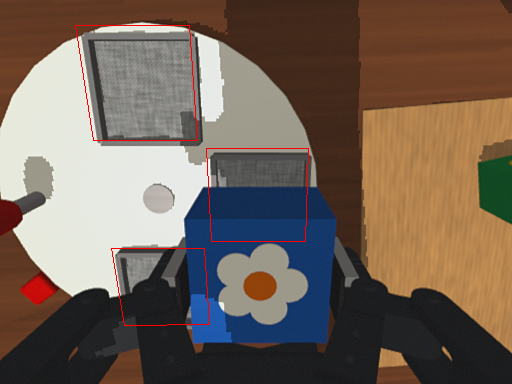

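The overlay shows pocket1's curb at about (211–311, row 152) against a predicted (206–308, row 148). I'll get its edges from intensity profiles.

Run:
```python
import cv2,numpy as np
g=cv2.cvtColor(cv2.imread("pics/w8.png"),6).astype(int)
print("col 240-250 rows140-165",g[140:166,235:255].mean(1).round().astype(int).tolist())
print("row 160-166 cols 200-225",g[160:167,200:226].mean(0).round().astype(int).tolist())
print("cols 295-320",g[160:167,295:321].mean(0).round().astype(int).tolist())
```

```text
col 240-250 rows140-165 [154, 154, 154, 154, 154, 154, 154, 154, 153, 154, 156, 157, 107, 58, 63, 74, 76, 76, 76, 77, 83, 86, 87, 86, 84, 82]
row 160-166 cols 200-225 [173, 175, 210, 210, 209, 208, 216, 234, 238, 246, 130, 70, 73, 75, 77, 67, 54, 82, 89, 84, 85, 86, 91, 93, 89, 88]
cols 295-320 [88, 85, 82, 85, 87, 83, 84, 89, 93, 68, 54, 73, 77, 76, 73, 75, 115, 154, 156, 138, 80, 46, 43, 45, 45, 45]
```

Run:
```python
from h import *
im=cv2.imread("pics/w8.png");b=im[:,:,0].astype(int)
print(im[180:225,300].tolist()[::2])
c=manip.calibration("wrist");p,m,_=tool()
for r in(218,219,220,221): print(r,((ray(c,(260,r),p[2]-.0438)[0]-p)@m).round(4))
for r in(186,187,188): print(r,((ray(c,(260,r),p[2]-.0878)[0]-p)@m).round(4))
print(((ray(c,(260.6,154.7),.053)[0]-p)@m).round(4), "pocket far outer edge (centre +.037)")
```

```text
[[78, 80, 81], [79, 79, 80], [83, 86, 86], [82, 73, 68], [82, 44, 19], [83, 44, 18], [82, 43, 15], [83, 47, 25], [82, 43, 21], [82, 44, 19], [83, 44, 17], [83, 45, 20], [83, 44, 20], [82, 44, 17], [83, 45, 25], [81, 43, 13], [83, 46, 21], [81, 43, 18], [82, 46, 23], [86, 47, 21], [108, 57, 22], [106, 56, 18], [107, 55, 18]]
218 [0.0272 0.0012 0.0438]
219 [0.0268 0.0012 0.0438]
220 [0.0264 0.0012 0.0438]
221 [0.0259 0.0012 0.0438]
186 [0.0271 0.0013 0.0878]
187 [0.0266 0.0013 0.0878]
188 [0.026  0.0013 0.0878]
[0.0309 0.0017 0.1542] pocket far outer edge (centre +.037)
```

```bash
python3 -m jog '[{"grip":1,"slide":[-0.27,0.06,2],"yaw":0},{"grip":1,"slide":[0,0,2.5],"yaw":0},{"grip":1,"slide":[0,0,1.2],"yaw":0},{"grip":1,"slide":[0,0,0.6],"yaw":0},{"grip":1,"slide":[0,0,0.6],"yaw":0},{"grip":1,"slide":[0,0,0.3],"yaw":0},{"grip":1,"slide":[0,0,0],"yaw":0},{"grip":1,"slide":[0,0,0],"yaw":0}]' 30
```

```text
clock: 17.55
position: [0.5597, -0.0834, 0.1363]
ee_rot: [1.0, -0.022, 0.0, 0.0]
ft_force: [-0.1, 0.6, -1.1]
grip_width: 0.698
grasp_force: 33.3
```

```bash
python3 -m jog '[{"grip":1,"slide":[0,0,0.35],"yaw":0},{"grip":1,"slide":[0,0,0.1],"yaw":0},{"grip":1,"slide":[0,0,0],"yaw":0}]' 30
python3 -m jog '[{"grip":-0.5,"slide":[0,0,0],"yaw":0},{"grip":-0.55,"slide":[0,0,0],"yaw":0},{"grip":-0.6,"slide":[0,0,-1],"yaw":0},{"grip":-0.6,"slide":[0,0,-3],"yaw":0},{"grip":-0.6,"slide":[0,0,-4],"yaw":0},{"grip":-0.6,"slide":[0,0,0],"yaw":0},{"grip":-0.6,"slide":[0,0,0],"yaw":0}]' 30
python3 - <<'E'
from h import *
im=flower((5,200,150),(18,255,255),.088-.0+0-.2074+.0)
p,m,_=tool();c=manip.calibration("wrist");h=cv2.cvtColor(im,cv2.COLOR_BGR2HSV);k=cv2.inRange(h,(5,200,150),(18,255,255));y,x=np.where(k)
w=ray(c,(x.mean(),y.mean()),.088)[0];print("flower",w.round(4),((w-p)@m).round(4));cv2.imwrite("pics/w9.png",im)
print(delta([.5526,-.3103,.3]))
E
```

```text
clock: 17.85
position: [0.5599, -0.0834, 0.1319]
ee_rot: [1.0, -0.022, 0.001, 0.0]
ft_force: [-0.1, -1.2, 4.0]
grip_width: 0.696
grasp_force: 33.9
clock: 18.55
position: [0.5599, -0.0834, 0.2127]
ee_rot: [1.0, -0.022, 0.001, 0.0]
ft_force: [-0.6, 0.2, -1.1]
grip_width: 0.797
grasp_force: 0.0
flower [0.5018 0.0843 0.088 ] [-0.0648 -0.1652  0.1234]
[ 0.31 22.7  -8.85]
```

```bash
python3 - <<'E'
from h import *
c=manip.calibration("wrist")
for r in manip.masks_of("box_blue","wrist")[:2]:
  g=r["region"].astype(np.uint8);x,y,w,h=cv2.boundingRect(g);print(r["conf"],x,y,w,h,ray(c,[(x,y+h),(x+w,y+h)],.088).round(4).tolist())
E
python3 -m jog '[{"grip":1,"slide":[0.1,4.5,-1.7],"yaw":0},{"grip":1,"slide":[0,4.5,-1.7],"yaw":0},{"grip":1,"slide":[0,4.5,-1.7],"yaw":0},{"grip":1,"slide":[0,4.5,-1.7],"yaw":0},{"grip":1,"slide":[0,4.5,-1.7],"yaw":0},{"grip":1,"slide":[0,0,0],"yaw":-0.132},{"grip":1,"slide":[0,0,0],"yaw":-0.132},{"grip":1,"slide":[0,0,0],"yaw":0}]' 30
python3 - <<'E'
from h import *
c=manip.calibration("wrist");p,m,_=tool();im=manip.camera("wrist");cv2.imwrite("pics/w10.png",im);print(np.degrees(yaw()),p)
for r in manip.masks_of("box_green","wrist")[:2]:
  g=r["region"].astype(np.uint8);print(r["conf"],cv2.boundingRect(g),cv2.minAreaRect(np.argwhere(g)[:,::-1].astype(np.int32)))
C=np.array([.5526,-.3103,.064]);a=np.radians(-167.5);u=np.array([np.cos(a),np.sin(a),0]);v=np.array([-u[1],u[0],0])
print("pred top",proj(c,[C+i*.022*u+j*.03*v for i,j in((1,1),(1,-1),(-1,-1),(-1,1))]).round().tolist())
print("pred base flower edge",proj(c,[C-.022*u+j*.03*v-[0,0,.06] for j in(1,-1)]).round().tolist())
E
```

```text
0.71 213 156 94 99 [[0.5271, -0.0508, 0.088], [0.5243, -0.116, 0.088]]
0.66 0 21 314 304 [[0.4754, 0.1139, 0.088], [0.4652, -0.1213, 0.088]]
clock: 19.45
position: [0.5503, -0.3084, 0.2949]
ee_rot: [0.994, 0.111, -0.001, -0.001]
ft_force: [-0.3, 0.2, -0.5]
grip_width: -0.003
grasp_force: 0.0
12.497849754540551 [ 0.55034033 -0.3083563   0.29488651]
0.8 (230, 136, 63, 54) ((261.0, 162.49998474121094), (61.99999237060547, 52.99999237060547), -0.0)
pred top [[291.0, 190.0], [232.0, 189.0], [231.0, 146.0], [293.0, 146.0]]
pred base flower edge [[288.0, 137.0], [235.0, 137.0]]
```

```bash
python3 -m jog '[{"grip":1,"slide":[3.75,0.12,2],"yaw":0},{"grip":1,"slide":[3.75,0.12,2],"yaw":0},{"grip":1,"slide":[0,0,4],"yaw":0},{"grip":1,"slide":[0,0,4.5],"yaw":0},{"grip":1,"slide":[0,0,4.5],"yaw":0},{"grip":1,"slide":[-3,0,0],"yaw":0},{"grip":1,"slide":[-0.6,0,0],"yaw":0},{"grip":1,"slide":[0,0,0],"yaw":0}]' 30
python3 -m jog '[{"grip":1,"slide":[-0.3,0,0],"yaw":0},{"grip":1,"slide":[-0.3,0,-0.1],"yaw":0},{"grip":1,"slide":[-0.5,0,-0.4],"yaw":0},{"grip":1,"slide":[-0.5,0,-0.4],"yaw":0},{"grip":1,"slide":[-0.5,0,-0.3],"yaw":0},{"grip":1,"slide":[0,0,0],"yaw":0},{"grip":1,"slide":[-0.6,0,-0.2],"yaw":0},{"grip":1,"slide":[-0.6,0,-0.1],"yaw":0}]' 30
python3 -m jog '[{"grip":1,"slide":[-0.6,0,0],"yaw":0},{"grip":1,"slide":[-0.6,0,0],"yaw":0},{"grip":1,"slide":[-0.6,0,0.1],"yaw":0},{"grip":1,"slide":[-0.6,0,0.1],"yaw":0},{"grip":1,"slide":[-0.6,0,0.2],"yaw":0},{"grip":1,"slide":[0,0,0],"yaw":0},{"grip":1,"slide":[0,0,-4],"yaw":0},{"grip":1,"slide":[0,0,-4],"yaw":0}]' 30
python3 -m jog '[{"grip":-1,"slide":[0,0,0],"yaw":0},{"grip":-1,"slide":[0,0,0],"yaw":0},{"grip":-1,"slide":[0,0,0],"yaw":0},{"grip":-1,"slide":[0,0,0],"yaw":0}]' 30
python3 - <<'E'
from h import *
c=manip.calibration("wrist");p,m,_=tool();im=manip.camera("wrist");cv2.imwrite("pics/w11.png",im);print(np.degrees(yaw()),p)
for r in manip.masks_of("box_green","wrist")[:2]:
  g=r["region"].astype(np.uint8);print(r["conf"],cv2.boundingRect(g))
h=cv2.cvtColor(im,cv2.COLOR_BGR2HSV)
for nm,lo,hi in(("yellow",(22,150,150),(34,255,255)),("red",(0,170,80),(12,255,255))):
  k=cv2.inRange(h,lo,hi);n,l,s,ce=cv2.connectedComponentsWithStats(k);print(nm,[(int(s[i,4]),ce[i].round(1)) for i in range(1,n) if s[i,4]>30])
E
```

```text
clock: 20.35
position: [0.5887, -0.3026, 0.1263]
ee_rot: [0.994, 0.109, -0.0, 0.0]
ft_force: [0.2, -0.6, 0.4]
grip_width: 0.003
grasp_force: 0.0
clock: 21.15
position: [0.5568, -0.3092, 0.1413]
ee_rot: [0.994, 0.11, 0.0, 0.0]
ft_force: [0.7, -0.4, 0.9]
grip_width: -0.001
grasp_force: 0.2
clock: 21.95
position: [0.5273, -0.3154, 0.2172]
ee_rot: [0.994, 0.11, -0.001, -0.001]
ft_force: [1.8, -1.3, 0.5]
grip_width: 0.001
grasp_force: 0.0
clock: 22.35
position: [0.5274, -0.3156, 0.2158]
ee_rot: [0.994, 0.11, -0.001, -0.001]
ft_force: [0.4, 0.5, 0.8]
grip_width: 0.68
grasp_force: 0.0
12.654844628970062 [ 0.52735138 -0.3155536   0.21582027]
0.73 (221, 177, 76, 82)
yellow [(1135, array([258.3, 225.6]))]
red []
```

Run:
```python
from h import *
c=manip.calibration("wrist");p,m,_=tool()
for q in[(258.3,225.6),(222,259.5),(296.5,259.5)]: print(((ray(c,q,.048)[0]-p)@m).round(4))
im=cv2.imread("pics/w11.png");k=cv2.inRange(cv2.cvtColor(im,40),(40,80,40),(85,255,255));k[:,:200]=0;k[:,320:]=0
for r in(200,220,240,254): x=np.where(k[r])[0];print(r,x.min(),x.max())
for col in(230,258,290): y=np.where(k[:,col])[0];print(col,y.min(),y.max())
```

```text
[-0.0316 -0.0004  0.1682]
[-0.0633 -0.0316  0.1683]
[-0.0633  0.0324  0.1682]
200 222 295
220 222 294
240 223 293
254 223 293
230 177 257
258 178 257
290 178 258
```

```bash
python3 -m jog '[{"grip":-1,"slide":[-3.3,0,0],"yaw":0},{"grip":-1,"slide":[0,0,4],"yaw":0},{"grip":-1,"slide":[0,0,4.4],"yaw":0},{"grip":-1,"slide":[0,0,4.2],"yaw":0},{"grip":-1,"slide":[0,0,0],"yaw":0},{"grip":1,"slide":[0,0,0],"yaw":0},{"grip":1,"slide":[0,0,0],"yaw":0},{"grip":1,"slide":[0,0,0],"yaw":0}]' 30
python3 -m jog '[{"grip":1,"slide":[0,0,0],"yaw":0},{"grip":1,"slide":[0,0,0],"yaw":0},{"grip":1,"slide":[0,0,-3],"yaw":0},{"grip":1,"slide":[0,0,-4],"yaw":0},{"grip":1,"slide":[0,0,-5],"yaw":0},{"grip":1,"slide":[0,0,0],"yaw":0.132},{"grip":1,"slide":[0,0,0],"yaw":0.132},{"grip":1,"slide":[0,0,0],"yaw":0}]' 30
python3 -c "
from h import *
print(np.degrees(yaw()),delta([.484,.0007,.215]))"
```

```text
clock: 23.25
position: [0.497, -0.3237, 0.0938]
ee_rot: [0.994, 0.11, 0.002, 0.001]
ft_force: [1.2, 0.4, 4.7]
grip_width: 0.694
grasp_force: 34.1
clock: 24.05
position: [0.4958, -0.3232, 0.2127]
ee_rot: [1.0, -0.023, 0.001, 0.001]
ft_force: [-0.6, -0.2, -1.7]
grip_width: 0.697
grasp_force: 33.2
-2.5981026498151194 [ -2.65 -32.3   -0.28]
```

```bash
python3 -m jog '[{"grip":1,"slide":[-0.38,-4.6,0],"yaw":0},{"grip":1,"slide":[-0.38,-4.6,0],"yaw":0},{"grip":1,"slide":[-0.38,-4.6,0],"yaw":0},{"grip":1,"slide":[-0.38,-4.6,0],"yaw":0},{"grip":1,"slide":[-0.38,-4.6,0],"yaw":0},{"grip":1,"slide":[-0.38,-4.6,0],"yaw":0},{"grip":1,"slide":[-0.37,-4.7,0],"yaw":0},{"grip":1,"slide":[0,0,0],"yaw":0}]' 30
python3 -m jog '[{"grip":1,"slide":[0,0,0],"yaw":0},{"grip":1,"slide":[0,0,0],"yaw":0}]' 30
python3 - <<'E'
from h import *
c=manip.calibration("wrist");p,m,_=tool();im=manip.camera("wrist");cv2.imwrite("pics/w12.png",im);print(np.degrees(yaw()),p.round(4))
h=cv2.cvtColor(im,40);k=cv2.inRange(h,(22,150,150),(34,255,255));n,l,s,ce=cv2.connectedComponentsWithStats(k);i=1+s[1:,4].argmax();print(s[i],ce[i],((ray(c,ce[i],p[2]-.0458)[0]-p)@m).round(4))
g=cv2.inRange(h,(40,80,30),(85,255,255))
print("green top rows at 260",np.where(g[:,300])[0][:1])
a=np.radians(-2.5);u=np.array([np.cos(a),np.sin(a),0]);v=np.array([-u[1],u[0],0])
print(proj(c,[np.array([.484,.0007,.053])+.037*(i*u+j*v) for i,j in((1,1),(1,-1))]).round())
G=cv2.cvtColor(im,6).astype(int)
print("rows 130-190 col",G[130:190,225:240].mean(1).round().astype(int).tolist())
print("cols 195-225",G[163:168,195:226].mean(0).round().astype(int).tolist());print("cols 295-325",G[163:168,295:326].mean(0).round().astype(int).tolist())
E
```

```text
clock: 24.85
position: [0.4827, 0.0076, 0.2121]
ee_rot: [1.0, -0.015, 0.001, -0.001]
ft_force: [0.5, 0.1, -0.5]
grip_width: 0.696
grasp_force: 33.2
clock: 25.05
position: [0.4832, -0.0003, 0.2113]
ee_rot: [1.0, -0.021, 0.0, 0.0]
ft_force: [-0.0, -0.4, -0.6]
grip_width: 0.697
grasp_force: 33.2
-2.4939857079517607 [ 4.832e-01 -3.000e-04  2.113e-01]
[219 288  30  20 286] [230.65384615 298.98601399] [-0.0118 -0.0116  0.0458]
green top rows at 260 [180]
[[206. 144.]
 [307. 144.]]
rows 130-190 col [155, 155, 155, 155, 155, 155, 155, 155, 155, 154, 155, 155, 154, 154, 154, 156, 157, 128, 79, 59, 71, 77, 76, 76, 76, 86, 93, 93, 90, 86, 84, 84, 85, 88, 89, 88, 86, 86, 86, 87, 88, 86, 82, 85, 93, 92, 90, 96, 99, 99, 80, 59, 52, 53, 54, 54, 53, 53, 53, 53]
cols 195-225 [233, 233, 233, 233, 234, 234, 234, 233, 233, 233, 233, 236, 242, 165, 85, 71, 75, 76, 60, 52, 80, 87, 108, 104, 91, 87, 85, 83, 88, 88, 85]
cols 295-325 [85, 83, 82, 81, 81, 68, 54, 75, 76, 75, 73, 76, 132, 155, 155, 154, 154, 154, 154, 153, 153, 153, 153, 153, 153, 153, 153, 153, 153, 153, 153]
```

View pics/w12.png

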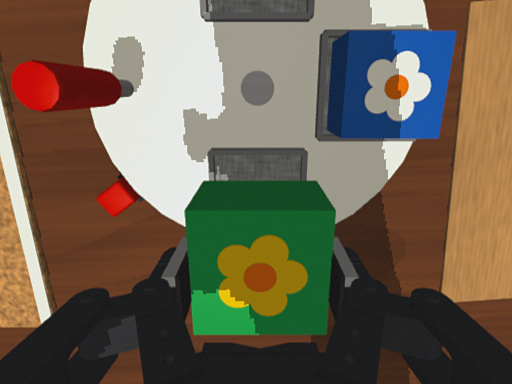

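Blue sits well in pocket1. Green is over pocket0, flower centre at (261,277), with the pocket's far curb at row ~150 and columns 208–307.

Run:
```python
from h import *
c=manip.calibration("wrist");p,m,_=tool()
im=cv2.imread("pics/w12.png");print(im[204:216,300,1].tolist())
t=lambda q,z:((ray(c,q,z)[0]-p)@m).round(4)
print("flower",t((261,277),p[2]-.0458),"front top edge",t((260.5,210),p[2]-.0458),"pocket far",t((257.6,149.7),.053),"lr",t((208.2,165.5),.053),t((307,165.5),.053))
```

```text
[75, 74, 76, 75, 75, 74, 86, 95, 98, 98, 95, 96]
flower [-0.0008  0.0017  0.0458] front top edge [0.0298 0.0014 0.0458] pocket far [ 0.0338 -0.0004  0.1582] lr [ 0.0219 -0.0374  0.1582] [0.0219 0.0365 0.1583]
```

```bash
python3 -m jog '[{"grip":1,"slide":[-0.28,-0.18,2],"yaw":0},{"grip":1,"slide":[0,0,2.5],"yaw":0},{"grip":1,"slide":[0,0,1.2],"yaw":0},{"grip":1,"slide":[0,0,0.6],"yaw":0},{"grip":1,"slide":[0,0,0.6],"yaw":0},{"grip":1,"slide":[0,0,0.4],"yaw":0},{"grip":1,"slide":[0,0,0],"yaw":0},{"grip":1,"slide":[0,0,0],"yaw":0}]' 30
python3 -m jog '[{"grip":1,"slide":[0,0,0.3],"yaw":0},{"grip":1,"slide":[0,0,0.15],"yaw":0},{"grip":1,"slide":[0,0,0],"yaw":0}]' 30
```

```text
clock: 25.9
position: [0.4807, 0.0027, 0.1386]
ee_rot: [1.0, -0.022, 0.0, 0.0]
ft_force: [0.5, -0.1, -0.7]
grip_width: 0.698
grasp_force: 33.2
clock: 26.2
position: [0.4805, 0.0027, 0.1338]
ee_rot: [1.0, -0.022, 0.0, 0.0]
ft_force: [0.0, -0.0, 0.0]
grip_width: 0.697
grasp_force: 33.2
```

```bash
python3 -m jog '[{"grip":-0.5,"slide":[0,0,0],"yaw":0},{"grip":-0.55,"slide":[0,0,0],"yaw":0},{"grip":-0.6,"slide":[0,0,-1],"yaw":0},{"grip":-0.6,"slide":[0,0,-4],"yaw":0},{"grip":-0.6,"slide":[0,0,-4],"yaw":0},{"grip":-0.6,"slide":[1,-2,-3],"yaw":0},{"grip":-0.6,"slide":[0,0,0],"yaw":0},{"grip":-0.6,"slide":[0,0,0],"yaw":0}]' 30
python3 - <<'E'
from h import *
c=manip.calibration("wrist");p,m,_=tool();im=manip.camera("wrist");cv2.imwrite("pics/w13.png",im);print(np.degrees(yaw()),p.round(4))
h=cv2.cvtColor(im,40)
k=cv2.inRange(h,(0,170,60),(8,255,255))|cv2.inRange(h,(172,170,60),(180,255,255))
n,l,s,ce=cv2.connectedComponentsWithStats(k);print([(s[i].tolist(),ce[i].round(1)) for i in range(1,n) if s[i,4]>40])
k2=cv2.inRange(h,(0,170,190),(8,255,255));n,l,s,ce=cv2.connectedComponentsWithStats(k2)
for i in range(1,n):
  if s[i,4]>40: print("bright",s[i].tolist(),ce[i].round(1),ray(c,ce[i],.14)[0].round(4),ray(c,ce[i],.044)[0].round(4))
for t in("box_blue","box_green"):
  for r in manip.masks_of(t,"wrist")[:1]: print(t,r["conf"],cv2.boundingRect(r["region"].astype(np.uint8)),ray(c,r["centre"],.088)[0].round(4))
E
```

```text
clock: 27.0
position: [0.4915, 0.0226, 0.2545]
ee_rot: [1.0, -0.021, 0.001, 0.0]
ft_force: [-0.4, 0.2, -0.0]
grip_width: 0.799
grasp_force: 0.0
-2.464093775197902 [0.4915 0.0226 0.2545]
[([113, 81, 64, 40, 1916], array([142.4,  99.8])), ([145, 172, 36, 35, 724], array([162.4, 189.7]))]
bright [113, 84, 35, 35, 950] [130.5 101. ] [0.5642 0.0921 0.14  ] [0.5632 0.1302 0.044 ]
bright [146, 179, 30, 27, 452] [160.7 192. ] [0.5093 0.0822 0.14  ] [0.4799 0.1153 0.044 ]
box_blue 0.8 (344, 54, 106, 86) [ 0.5589 -0.0823  0.088 ]
box_green 0.6 (247, 155, 78, 82) [0.4889 0.0048 0.088 ]
```

```bash
python3 -m jog '[{"grip":-1,"slide":[2.3,-2.4,0],"yaw":0},{"grip":-1,"slide":[2.3,-2.4,0],"yaw":0},{"grip":-1,"slide":[2.35,-2.45,0],"yaw":0},{"grip":-1,"slide":[0,0,0],"yaw":0},{"grip":-1,"slide":[0,0,3],"yaw":0},{"grip":-1,"slide":[0,0,3],"yaw":0},{"grip":-1,"slide":[0,0,2],"yaw":0},{"grip":-1,"slide":[0,0,0],"yaw":0}]' 20
python3 -m jog '[{"grip":1,"slide":[0,0,0],"yaw":0},{"grip":1,"slide":[0,0,0],"yaw":0},{"grip":1,"slide":[0,0,0],"yaw":0},{"grip":1,"slide":[0,0,0],"yaw":0},{"grip":1,"slide":[0,0,0],"yaw":0},{"grip":1,"slide":[0,0,0],"yaw":0}]' 20
python3 - <<'E'
from h import *
p,m,_=tool();A=np.array([.5605,-.003]);d=p[:2]-A;a0=np.arctan2(d[1],d[0]);r=np.hypot(*d);print(np.degrees(a0),r)
tot=np.radians(124.3+360)-a0;n=40;print(np.degrees(tot)/n)
ang=a0+tot*np.arange(n+1)/n;P=A+.095*np.c_[np.cos(ang),np.sin(ang)];D=np.diff(P,axis=0)@m[:2,:2]*100
for k in range(0,n,8): print(json.dumps([{"grip":1,"slide":[round(x,2),round(y,2),0],"yaw":0} for x,y in D[k:k+8]]) if 0 else [(round(x,2),round(y,2)) for x,y in D[k:k+8]])
E
```

```text
clock: 27.95
position: [0.5617, 0.0904, 0.1702]
ee_rot: [1.0, -0.022, -0.003, 0.001]
ft_force: [1.3, -0.3, -0.2]
grip_width: 1.0
grasp_force: 0.0
clock: 28.55
position: [0.5642, 0.0928, 0.1747]
ee_rot: [1.0, -0.021, 0.001, -0.001]
ft_force: [-0.8, 4.3, 5.8]
grip_width: 0.248
grasp_force: 20.8
87.76566793104804 0.09590611795730218
9.9133583017238
[(np.float64(-1.64), np.float64(0.15)), (np.float64(-1.59), np.float64(0.43)), (np.float64(-1.49), np.float64(0.69)), (np.float64(-1.35), np.float64(0.94)), (np.float64(-1.16), np.float64(1.16)), (np.float64(-0.95), np.float64(1.34)), (np.float64(-0.7), np.float64(1.48)), (np.float64(-0.44), np.float64(1.58))]
[(np.float64(-0.16), np.float64(1.63)), (np.float64(0.12), np.float64(1.64)), (np.float64(0.4), np.float64(1.59)), (np.float64(0.67), np.float64(1.5)), (np.float64(0.92), np.float64(1.36)), (np.float64(1.14), np.float64(1.18)), (np.float64(1.33), np.float64(0.97)), (np.float64(1.47), np.float64(0.72))]
[(np.float64(1.58), np.float64(0.46)), (np.float64(1.63), np.float64(0.18)), (np.float64(1.64), np.float64(-0.1)), (np.float64(1.6), np.float64(-0.38)), (np.float64(1.51), np.float64(-0.65)), (np.float64(1.37), np.float64(-0.9)), (np.float64(1.2), np.float64(-1.12)), (np.float64(0.98), np.float64(-1.31))]
[(np.float64(0.74), np.float64(-1.46)), (np.float64(0.48), np.float64(-1.57)), (np.float64(0.2), np.float64(-1.63)), (np.float64(-0.08), np.float64(-1.64)), (np.float64(-0.36), np.float64(-1.6)), (np.float64(-0.63), np.float64(-1.52)), (np.float64(-0.88), np.float64(-1.38)), (np.float64(-1.11), np.float64(-1.21))]
[(np.float64(-1.3), np.float64(-1.0)), (np.float64(-1.45), np.float64(-0.76)), (np.float64(-1.56), np.float64(-0.5)), (np.float64(-1.63), np.float64(-0.23)), (np.float64(-1.64), np.float64(0.06)), (np.float64(-1.61), np.float64(0.34)), (np.float64(-1.52), np.float64(0.61)), (np.float64(-1.4), np.float64(0.86))]
```

```bash
python3 -m jog '[{"grip":1,"slide":[-0.8,0.05,0],"yaw":0},{"grip":1,"slide":[-0.84,0.1,0],"yaw":0},{"grip":1,"slide":[-1.59,0.43,0],"yaw":0},{"grip":1,"slide":[-1.49,0.69,0],"yaw":0},{"grip":1,"slide":[-1.35,0.94,0],"yaw":0},{"grip":1,"slide":[-1.16,1.16,0],"yaw":0},{"grip":1,"slide":[-0.95,1.34,0],"yaw":0},{"grip":1,"slide":[-0.7,1.48,0],"yaw":0}]' 20
python3 -m jog '[{"grip":1,"slide":[-0.44,1.58,0],"yaw":0},{"grip":1,"slide":[-0.16,1.63,0],"yaw":0},{"grip":1,"slide":[0,0,0],"yaw":0},{"grip":1,"slide":[0,0,0],"yaw":0}]' 20
python3 -c "
from h import *
p=tool()[0];d=p[:2]-[.5605,-.003];print(p.round(4),np.degrees(np.arctan2(d[1],d[0])),np.hypot(*d),np.degrees(yaw()))"
```

```text
clock: 29.35
position: [0.4722, 0.0337, 0.1746]
ee_rot: [1.0, -0.021, 0.001, 0.0]
ft_force: [0.8, 1.4, 6.8]
grip_width: 0.252
grasp_force: 21.1
clock: 29.75
position: [0.4654, 0.0006, 0.1746]
ee_rot: [1.0, -0.022, 0.001, 0.001]
ft_force: [-2.0, -0.1, 8.7]
grip_width: 0.253
grasp_force: 21.4
[0.4654 0.0006 0.1746] 177.80347069437232 0.09515143531908486 -2.5775303988200777
```

```bash
python3 -m jog '[{"grip":1,"slide":[0.12,1.64,0],"yaw":0},{"grip":1,"slide":[0.4,1.59,0],"yaw":0},{"grip":1,"slide":[0.67,1.5,0],"yaw":0},{"grip":1,"slide":[0.92,1.36,0],"yaw":0},{"grip":1,"slide":[1.14,1.18,0],"yaw":0},{"grip":1,"slide":[1.33,0.97,0],"yaw":0},{"grip":1,"slide":[1.47,0.72,0],"yaw":0},{"grip":1,"slide":[1.58,0.46,0],"yaw":0}]' 20
python3 -m jog '[{"grip":1,"slide":[1.63,0.18,0],"yaw":0},{"grip":1,"slide":[1.64,-0.1,0],"yaw":0},{"grip":1,"slide":[1.6,-0.38,0],"yaw":0},{"grip":1,"slide":[1.51,-0.65,0],"yaw":0},{"grip":1,"slide":[1.37,-0.9,0],"yaw":0},{"grip":1,"slide":[1.2,-1.12,0],"yaw":0},{"grip":1,"slide":[0.98,-1.31,0],"yaw":0},{"grip":1,"slide":[0,0,0],"yaw":0}]' 20
python3 -c "
from h import *
p=tool()[0];d=p[:2]-[.5605,-.003];print(p.round(4),np.degrees(np.arctan2(d[1],d[0])),np.hypot(*d),np.degrees(yaw()))"
```

```text
clock: 30.55
position: [0.5388, -0.0949, 0.1746]
ee_rot: [1.0, -0.021, 0.001, -0.001]
ft_force: [1.0, 9.9, 10.6]
grip_width: 0.249
grasp_force: 21.7
clock: 31.35
position: [0.6397, -0.0544, 0.1746]
ee_rot: [1.0, -0.02, 0.001, -0.001]
ft_force: [-3.9, 3.2, 12.5]
grip_width: 0.254
grasp_force: 21.8
[ 0.6397 -0.0544  0.1746] -32.97046207209567 0.09441918532095023 -2.301595187108319
```

```bash
python3 -m jog '[{"grip":1,"slide":[0.74,-1.46,-0.05],"yaw":0},{"grip":1,"slide":[0.48,-1.57,-0.05],"yaw":0},{"grip":1,"slide":[0.2,-1.63,0],"yaw":0},{"grip":1,"slide":[-0.08,-1.64,0],"yaw":0},{"grip":1,"slide":[-0.36,-1.6,0],"yaw":0},{"grip":1,"slide":[-0.63,-1.52,0],"yaw":0},{"grip":1,"slide":[-0.88,-1.38,0],"yaw":0},{"grip":1,"slide":[-1.11,-1.21,0],"yaw":0}]' 20
python3 -m jog '[{"grip":1,"slide":[-1.3,-1,0],"yaw":0},{"grip":1,"slide":[-1.45,-0.76,0],"yaw":0},{"grip":1,"slide":[-1.56,-0.5,0],"yaw":0},{"grip":1,"slide":[-1.63,-0.23,0],"yaw":0},{"grip":1,"slide":[-1.64,0.06,0],"yaw":0},{"grip":1,"slide":[-1.61,0.34,0],"yaw":0},{"grip":1,"slide":[-1.52,0.61,0],"yaw":0},{"grip":1,"slide":[0,0,0],"yaw":0}]' 20
python3 -c "
from h import *
p=tool()[0];d=p[:2]-[.5605,-.003];print(p.round(4),np.degrees(np.arctan2(d[1],d[0])),np.hypot(*d),np.degrees(yaw()))"
```

```text
clock: 32.15
position: [0.6268, 0.0659, 0.1747]
ee_rot: [1.0, -0.021, 0.001, -0.001]
ft_force: [2.0, 1.5, 2.2]
grip_width: 0.249
grasp_force: 20.8
clock: 32.95
position: [0.5184, 0.0833, 0.1746]
ee_rot: [1.0, -0.021, -0.001, 0.001]
ft_force: [-1.3, 2.1, 1.2]
grip_width: 0.25
grasp_force: 20.8
[0.5184 0.0833 0.1746] 115.98319915192951 0.09600157414180782 -2.4539787434554374
```

```bash
python3 -m jog '[{"grip":1,"slide":[-0.6,0.34,0],"yaw":0},{"grip":1,"slide":[-0.6,0.38,0],"yaw":0},{"grip":1,"slide":[0,0,0],"yaw":0},{"grip":1,"slide":[0,0,0],"yaw":0},{"grip":1,"slide":[0,0,0],"yaw":0},{"grip":1,"slide":[0,0,0],"yaw":0},{"grip":1,"slide":[0,0,0],"yaw":0}]' 20
python3 -c "
from h import *
p=tool()[0];d=p[:2]-[.5605,-.003];print(p.round(4),np.degrees(np.arctan2(d[1],d[0])),np.hypot(*d),np.degrees(yaw()))"
python3 -m jog '[{"grip":-0.3,"slide":[0,0,0],"yaw":0},{"grip":-0.8,"slide":[0,0,0],"yaw":0},{"grip":-0.8,"slide":[0,0,0],"yaw":0},{"grip":-0.8,"slide":[0,0,-3],"yaw":0},{"grip":-0.8,"slide":[0,0,-4],"yaw":0},{"grip":-0.8,"slide":[0,0,-2],"yaw":0},{"grip":-0.8,"slide":[0,4,0],"yaw":0},{"grip":-0.8,"slide":[0,4,0],"yaw":0}]' 20
python3 -m jog '[{"grip":-0.8,"slide":[0,2,0],"yaw":0},{"grip":-0.8,"slide":[0,0,0],"yaw":0},{"grip":-0.8,"slide":[0,0,0],"yaw":0}]' 20
python3 - <<'E'
from h import *
c=manip.calibration("wrist");p,m,_=tool();im=manip.camera("wrist");cv2.imwrite("pics/w14.png",im);print(np.degrees(yaw()),p.round(4))
h=cv2.cvtColor(im,40)
k2=cv2.inRange(h,(0,170,190),(8,255,255));n,l,s,ce=cv2.connectedComponentsWithStats(k2)
for i in range(1,n):
  if s[i,4]>40: print("bright",s[i].tolist(),ce[i].round(1),ray(c,ce[i],.14)[0].round(4),ray(c,ce[i],.044)[0].round(4))
for t in("box_blue","box_green"):
  for r in manip.masks_of(t,"wrist")[:1]: print(t,r["conf"],cv2.boundingRect(r["region"].astype(np.uint8)),ray(c,r["centre"],.088)[0].round(4))
E
```

```text
clock: 33.65
position: [0.5078, 0.0769, 0.1746]
ee_rot: [1.0, -0.021, -0.001, -0.0]
ft_force: [-3.1, 3.8, 5.1]
grip_width: 0.253
grasp_force: 21.1
[0.5078 0.0769 0.1746] 123.38358104711017 0.09573870902290896 -2.442924196698075
clock: 34.45
position: [0.5051, -0.0039, 0.2655]
ee_rot: [1.0, -0.02, 0.001, 0.0]
ft_force: [1.1, -0.9, -1.1]
grip_width: 0.898
grasp_force: 0.0
clock: 34.75
position: [0.504, -0.0236, 0.2646]
ee_rot: [1.0, -0.022, -0.0, -0.0]
ft_force: [0.5, 1.7, 0.2]
grip_width: 0.902
grasp_force: 0.0
-2.43660524313507 [ 0.504  -0.0236  0.2646]
bright [94, 197, 30, 27, 610] [108.7 210.2] [0.5075 0.076  0.14  ] [0.4725 0.127  0.044 ]
box_blue 0.97 (257, 0, 116, 107) [ 0.6051 -0.0706  0.088 ]
box_green 0.96 (238, 140, 99, 101) [ 0.4998 -0.0447  0.088 ]
```

View pics/w14.png

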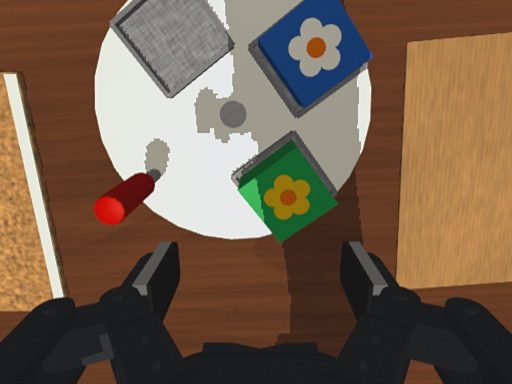

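The wheel rests with its handle at the mark and both boxes are seated. Green's flower is at (288,197) and blue's at (316,48). Next I unload green.

```bash
python3 - <<'E'
from h import *
c=manip.calibration("wrist")
for n,q in(("green",(288.5,197.5)),("blue",(316,47.5))): print(n,ray(c,q,.088)[0].round(4))
E
python3 -m jog '[{"grip":-1,"slide":[0,0,0],"yaw":-0.126},{"grip":-1,"slide":[0,0,0],"yaw":-0.126},{"grip":-1,"slide":[0,0,0],"yaw":-0.126},{"grip":-1,"slide":[0,0,0],"yaw":-0.126},{"grip":-1,"slide":[0,0,0],"yaw":-0.126},{"grip":-1,"slide":[0,0,0],"yaw":0},{"grip":-1,"slide":[0,0,0],"yaw":0}]' 30
python3 -c "
from h import *
print(np.degrees(yaw()),delta([.4939,-.0473,.134]),delta([.41,.29,.2]))"
```

```text
green [ 0.4934 -0.0469  0.088 ]
blue [ 0.6075 -0.0685  0.088 ]
clock: 35.6
position: [0.5041, -0.0229, 0.2647]
ee_rot: [0.958, 0.288, 0.0, -0.0]
ft_force: [-0.3, -0.7, 0.5]
grip_width: 1.004
grasp_force: 0.0
33.46802469727606 [-2.2   1.47 13.07] [  9.41 -31.29   6.47]
```

```bash
python3 -m jog '[{"grip":-1,"slide":[-2.2,1.47,3],"yaw":0},{"grip":-1,"slide":[0,0,4],"yaw":0},{"grip":-1,"slide":[0,0,0],"yaw":0},{"grip":-1,"slide":[0,0,4],"yaw":0},{"grip":-1,"slide":[0,0,1.9],"yaw":0},{"grip":-1,"slide":[0,0,0],"yaw":0},{"grip":1,"slide":[0,0,0],"yaw":0},{"grip":1,"slide":[0,0,0],"yaw":0}]' 30
python3 -m jog '[{"grip":1,"slide":[0,0,0],"yaw":0},{"grip":1,"slide":[0,0,0],"yaw":0},{"grip":1,"slide":[0,0,0],"yaw":0}]' 30
python3 -m jog '[{"grip":1,"slide":[0,0,-2],"yaw":0},{"grip":1,"slide":[0,0,-4],"yaw":0},{"grip":1,"slide":[0,0,-5],"yaw":0},{"grip":1,"slide":[0,0,-4],"yaw":0},{"grip":1,"slide":[0,0,0],"yaw":0},{"grip":1,"slide":[0,0,0],"yaw":0}]' 30
python3 -c "
from h import *
print(np.degrees(yaw()),delta([.41,.29,.28]),delta([.41,.29,.1]))"
```

```text
clock: 36.4
position: [0.4951, -0.0477, 0.1378]
ee_rot: [0.957, 0.289, 0.001, 0.001]
ft_force: [-4.7, 2.6, 26.0]
grip_width: 0.697
grasp_force: 30.9
clock: 36.7
position: [0.4952, -0.0477, 0.1379]
ee_rot: [0.957, 0.289, 0.001, 0.001]
ft_force: [-2.1, 0.5, 6.2]
grip_width: 0.693
grasp_force: 31.9
clock: 37.3
position: [0.4943, -0.0479, 0.2874]
ee_rot: [0.957, 0.289, 0.001, 0.001]
ft_force: [0.0, -0.5, -1.6]
grip_width: 0.688
grasp_force: 33.6
33.60540710600101 [ 11.68 -32.81   0.67] [ 11.64 -32.86  18.67]
```

```bash
python3 -m jog '[{"grip":1,"slide":[1.46,-4.1,0],"yaw":0},{"grip":1,"slide":[1.46,-4.1,0],"yaw":0},{"grip":1,"slide":[1.46,-4.1,0],"yaw":0},{"grip":1,"slide":[1.46,-4.1,0],"yaw":0},{"grip":1,"slide":[1.46,-4.1,0],"yaw":0},{"grip":1,"slide":[1.46,-4.1,0],"yaw":0},{"grip":1,"slide":[1.46,-4.1,0],"yaw":0},{"grip":1,"slide":[1.46,-4.1,0],"yaw":0}]' 30
python3 -m jog '[{"grip":1,"slide":[0,0,0],"yaw":0},{"grip":1,"slide":[0,0,4.5],"yaw":0},{"grip":1,"slide":[0,0,4.5],"yaw":0},{"grip":1,"slide":[0,0,4.5],"yaw":0},{"grip":1,"slide":[0,0,3],"yaw":0},{"grip":1,"slide":[0,0,0.8],"yaw":0},{"grip":1,"slide":[0,0,0.6],"yaw":0},{"grip":1,"slide":[0,0,0],"yaw":0}]' 30
python3 -m jog '[{"grip":1,"slide":[0,0,0],"yaw":0}]' 30
```

```text
clock: 38.1
position: [0.4085, 0.291, 0.2849]
ee_rot: [0.957, 0.289, -0.0, 0.0]
ft_force: [1.1, 0.5, -1.2]
grip_width: 0.692
grasp_force: 33.6
clock: 38.9
position: [0.4098, 0.29, 0.1072]
ee_rot: [0.957, 0.289, 0.0, -0.0]
ft_force: [0.1, 0.5, -0.7]
grip_width: 0.702
grasp_force: 33.5
clock: 39.0
position: [0.4102, 0.2903, 0.108]
ee_rot: [0.957, 0.289, 0.001, -0.0]
ft_force: [-0.1, 0.0, -0.9]
grip_width: 0.696
grasp_force: 33.5
```

```bash
python3 -m jog '[{"grip":1,"slide":[0,0,0.4],"yaw":0},{"grip":1,"slide":[0,0,0.25],"yaw":0},{"grip":1,"slide":[0,0,0],"yaw":0}]' 30
python3 -m jog '[{"grip":-0.5,"slide":[0,0,0],"yaw":0},{"grip":-0.6,"slide":[0,0,0],"yaw":0},{"grip":-0.6,"slide":[0,0,-1],"yaw":0},{"grip":-0.6,"slide":[0,0,-4],"yaw":0},{"grip":-0.6,"slide":[0,0,-5],"yaw":0},{"grip":-0.6,"slide":[0,0,-5],"yaw":0},{"grip":-1,"slide":[0,0,0],"yaw":0},{"grip":-1,"slide":[0,0,0],"yaw":0}]' 30
python3 - <<'E'
from h import *
c=manip.calibration("wrist");manip.camera("wrist")
for t in("box_green","board"):
  for r in manip.masks_of(t,"wrist")[:1]: print(t,r["conf"],cv2.boundingRect(r["region"].astype(np.uint8)),ray(c,r["centre"],.03)[0].round(4))
print(np.degrees(yaw()),delta([.6055,-.069,.265]))
E
```

```text
clock: 39.3
position: [0.4103, 0.2902, 0.1017]
ee_rot: [0.957, 0.289, 0.001, 0.0]
ft_force: [-4.3, -4.8, 16.7]
grip_width: 0.692
grasp_force: 35.8
clock: 40.1
position: [0.4099, 0.2901, 0.2516]
ee_rot: [0.957, 0.289, 0.001, 0.0]
ft_force: [-0.4, -0.4, -0.6]
grip_width: 1.0
grasp_force: 0.0
box_green 0.75 (224, 139, 70, 73) [0.4075 0.2917 0.03  ]
board 0.9 (157, 0, 294, 257) [0.4917 0.293  0.03  ]
33.62242994286052 [-3.49 40.72 -1.58]
```

```bash
python3 -m jog '[{"grip":-1,"slide":[-0.39,4.52,-0.3],"yaw":0},{"grip":-1,"slide":[-0.39,4.52,-0.3],"yaw":0},{"grip":-1,"slide":[-0.39,4.52,-0.3],"yaw":0},{"grip":-1,"slide":[-0.39,4.52,-0.3],"yaw":0},{"grip":-1,"slide":[-0.39,4.52,-0.3],"yaw":0},{"grip":-1,"slide":[-0.39,4.52,0],"yaw":0},{"grip":-1,"slide":[-0.39,4.52,0],"yaw":0},{"grip":-1,"slide":[-0.39,4.52,0],"yaw":0}]' 30 >/dev/null
python3 -m jog '[{"grip":-1,"slide":[-0.39,4.52,0],"yaw":0},{"grip":-1,"slide":[0,0,0],"yaw":0},{"grip":-1,"slide":[0,0,0],"yaw":0},{"grip":-1,"slide":[0,0,0],"yaw":0}]' 30
python3 - <<'E'
from h import *
c=manip.calibration("wrist");p,m,_=tool();im=manip.camera("wrist");cv2.imwrite("pics/w15.png",im);h=cv2.cvtColor(im,40)
k=cv2.inRange(h,(6,150,90),(20,255,255));n,l,s,ce=cv2.connectedComponentsWithStats(k)
print([(s[i].tolist(),((ray(c,ce[i],.088)[0]-p)@m).round(4)) for i in range(1,n) if s[i,4]>60 and s[i,4]<3000])
for r in manip.masks_of("box_blue","wrist")[:1]: 
  x,y,w,hh=cv2.boundingRect(r["region"].astype(np.uint8));print(r["conf"],x,y,w,hh,((ray(c,[(x,y+hh),(x+w,y+hh)],.088)-p)@m).round(4).tolist())
print(np.degrees(yaw()),delta([.6055,-.069,.134]))
E
```

```text
clock: 41.45
position: [0.6051, -0.067, 0.2643]
ee_rot: [0.957, 0.29, -0.001, -0.001]
ft_force: [0.3, -0.2, 0.7]
grip_width: 1.001
grasp_force: 0.0
[([362, 0, 105, 40, 2588], array([0.1259, 0.1078, 0.176 ])), ([256, 179, 17, 15, 192], array([0.    , 0.0038, 0.1763])), ([152, 287, 64, 52, 1900], array([-0.1199, -0.075 ,  0.1765])), ([64, 368, 33, 16, 360], array([-0.2033, -0.1812,  0.1768])), ([429, 372, 26, 12, 213], array([-0.2044,  0.186 ,  0.1761]))]
0.82 426 0 86 86 [[0.0782, 0.1247, 0.176], [0.0782, 0.1889, 0.1759]]
33.75066476329626 [-0.09  0.21 13.1 ]
```

```bash
python3 -m jog '[{"grip":-1,"slide":[-0.05,0.28,3],"yaw":0},{"grip":-1,"slide":[0,0,4],"yaw":0},{"grip":-1,"slide":[0,0,0],"yaw":0},{"grip":-1,"slide":[0,0,4],"yaw":0},{"grip":-1,"slide":[0,0,1.8],"yaw":0},{"grip":-1,"slide":[0,0,0],"yaw":0},{"grip":1,"slide":[0,0,0],"yaw":0},{"grip":1,"slide":[0,0,0],"yaw":0}]' 30
python3 -m jog '[{"grip":1,"slide":[0,0,0],"yaw":0},{"grip":1,"slide":[0,0,0],"yaw":0},{"grip":1,"slide":[0,0,0],"yaw":0}]' 30
python3 -m jog '[{"grip":1,"slide":[0,0,-2],"yaw":0},{"grip":1,"slide":[0,0,-4],"yaw":0},{"grip":1,"slide":[0,0,-5],"yaw":0},{"grip":1,"slide":[0,0,-4],"yaw":0},{"grip":1,"slide":[0,0,0],"yaw":0},{"grip":1,"slide":[0,0,0],"yaw":0}]' 30
python3 -c "
from h import *
print(np.degrees(yaw()),delta([.54,.29,.28]))"
```

```text
clock: 42.35
position: [0.6078, -0.0706, 0.1397]
ee_rot: [0.957, 0.289, 0.001, 0.001]
ft_force: [-4.6, 1.8, 24.6]
grip_width: 0.698
grasp_force: 30.5
clock: 42.65
position: [0.6078, -0.0705, 0.1398]
ee_rot: [0.957, 0.289, 0.002, 0.001]
ft_force: [-1.1, 1.8, 7.5]
grip_width: 0.695
grasp_force: 32.4
clock: 43.25
position: [0.607, -0.0709, 0.2889]
ee_rot: [0.957, 0.289, 0.001, 0.001]
ft_force: [-0.4, -0.3, -2.6]
grip_width: 0.694
grasp_force: 33.4
33.61723549714932 [ 14.4  -33.76   0.84]
```

```bash
python3 -m jog '[{"grip":1,"slide":[1.8,-4.22,0],"yaw":0},{"grip":1,"slide":[1.8,-4.22,0],"yaw":0},{"grip":1,"slide":[1.8,-4.22,0],"yaw":0},{"grip":1,"slide":[1.8,-4.22,0],"yaw":0},{"grip":1,"slide":[1.8,-4.22,0],"yaw":0},{"grip":1,"slide":[1.8,-4.22,0],"yaw":0},{"grip":1,"slide":[1.8,-4.22,0],"yaw":0},{"grip":1,"slide":[1.8,-4.22,0],"yaw":0}]' 30
python3 -m jog '[{"grip":1,"slide":[0,0,0],"yaw":0},{"grip":1,"slide":[0,0,4.5],"yaw":0},{"grip":1,"slide":[0,0,4.5],"yaw":0},{"grip":1,"slide":[0,0,4.5],"yaw":0},{"grip":1,"slide":[0,0,3],"yaw":0},{"grip":1,"slide":[0,0,0.8],"yaw":0},{"grip":1,"slide":[0,0,0.4],"yaw":0},{"grip":1,"slide":[0,0,0],"yaw":0}]' 30
python3 -m jog '[{"grip":1,"slide":[0,0,0],"yaw":0}]' 30
```

```text
clock: 44.05
position: [0.5387, 0.2912, 0.2859]
ee_rot: [0.957, 0.289, -0.001, 0.0]
ft_force: [1.0, 0.2, -1.2]
grip_width: 0.694
grasp_force: 33.3
clock: 44.85
position: [0.54, 0.2902, 0.1111]
ee_rot: [0.957, 0.289, 0.0, -0.0]
ft_force: [0.1, 0.3, -0.6]
grip_width: 0.689
grasp_force: 33.3
clock: 44.95
position: [0.5404, 0.2904, 0.1119]
ee_rot: [0.957, 0.289, 0.001, -0.0]
ft_force: [-0.5, 0.3, -1.3]
grip_width: 0.696
grasp_force: 33.3
```

```bash
python3 -m jog '[{"grip":1,"slide":[0,0,0.4],"yaw":0},{"grip":1,"slide":[0,0,0.35],"yaw":0},{"grip":1,"slide":[0,0,0.1],"yaw":0},{"grip":1,"slide":[0,0,0],"yaw":0}]' 30
python3 -m jog '[{"grip":-0.5,"slide":[0,0,0],"yaw":0},{"grip":-0.6,"slide":[0,0,0],"yaw":0},{"grip":-0.6,"slide":[0,0,-1],"yaw":0},{"grip":-0.6,"slide":[0,0,-4],"yaw":0},{"grip":-0.6,"slide":[0,0,-5],"yaw":0},{"grip":-0.6,"slide":[0,0,-5],"yaw":0},{"grip":-1,"slide":[-5,0,0],"yaw":0},{"grip":-1,"slide":[-3,0,0],"yaw":0}]' 30
python3 -m jog '[{"grip":-1,"slide":[0,0,0],"yaw":0},{"grip":-1,"slide":[0,0,0],"yaw":0},{"grip":-1,"slide":[0,0,0],"yaw":0}]' 30
python3 - <<'E'
from h import *
c=manip.calibration("wrist");im=manip.camera("wrist");cv2.imwrite("pics/w16.png",im);h=cv2.cvtColor(im,40)
for t in("box_green","box_blue","handle"):
  for r in manip.masks_of(t,"wrist")[:1]: print(t,r["conf"],cv2.boundingRect(r["region"].astype(np.uint8)),ray(c,r["centre"],.04)[0].round(4))
# predicted outlines
a=np.radians(33.6);u=np.array([np.cos(a),np.sin(a),0]);v=np.array([-u[1],u[0],0])
for C in([.41,.29],[.54,.29]):
  q=proj(c,[np.array([*C,z])+.03*(i*u+j*v) for i in(1,-1) for j in(1,-1) for z in(.008,.052)]).round().astype(int);print(q.min(0),q.max(0)-q.min(0))
k=cv2.inRange(h,(0,170,190),(8,255,255));n,l,s,ce=cv2.connectedComponentsWithStats(k)
print([(s[i,4],ce[i].round(),ray(c,ce[i],.14)[0].round(3)) for i in range(1,n) if s[i,4]>60])
ct=manip.calibration("top");manip.camera("top")
for t in("box_green","box_blue","handle"):
  for r in manip.masks_of(t,"top"): print(t,round(r["conf"],2),r["centre"],ray(ct,r["centre"],.05 if t!="handle" else .14)[0].round(3))
E
```

```text
clock: 45.35
position: [0.5402, 0.2902, 0.1036]
ee_rot: [0.957, 0.289, 0.001, 0.0]
ft_force: [-4.8, -3.6, 15.4]
grip_width: 0.697
grasp_force: 35.4
clock: 46.15
position: [0.472, 0.2459, 0.2537]
ee_rot: [0.957, 0.29, 0.001, -0.0]
ft_force: [-0.7, -0.8, 0.0]
grip_width: 1.002
grasp_force: 0.0
clock: 46.45
position: [0.4737, 0.246, 0.2521]
ee_rot: [0.957, 0.289, 0.0, -0.0]
ft_force: [-0.9, -0.1, 0.1]
grip_width: 1.002
grasp_force: 0.0
box_green 0.66 (112, 199, 80, 73) [0.373 0.303 0.04 ]
box_blue 0.91 (222, 44, 76, 78) [0.5463 0.2845 0.04  ]
handle 0.61 (429, 247, 78, 64) [0.498  0.0034 0.04  ]
[145 166] [76 72]
[222  45] [75 77]
[(np.int32(265), array([495., 301.]), array([0.511, 0.076, 0.14 ]))]
box_blue 0.84 [298.6, 134.4] [ 0.816 -0.163  0.05 ]
box_blue 0.56 [378.9, 166.5] [ 0.701 -0.434  0.05 ]
box_blue 0.54 [169.8, 213.2] [0.546 0.278 0.05 ]
handle 0.41 [227.4, 221.8] [0.511 0.073 0.14 ]
```

Green has been nudged about 4 cm from where I put it. I'll measure exactly where it stands and whether it is flat.

Run:
```python
from h import *
c=manip.calibration("wrist");im=cv2.imread("pics/w16.png");h=cv2.cvtColor(im,40)
k=cv2.inRange(h,(20,140,90),(34,255,255));k[:, :100]=0;k[:,205:]=0;k[:190]=0;k[280:]=0
n,l,s,ce=cv2.connectedComponentsWithStats(k);print([(s[i].tolist(),ray(c,ce[i],.052)[0].round(4)) for i in range(1,n) if s[i,4]>40])
g=cv2.inRange(h,(38,100,30),(85,255,255));g[:, :100]=0;g[:,205:]=0;g[:190]=0;g[285:]=0
hull=cv2.convexHull(cv2.findNonZero(g));ap=cv2.approxPolyDP(hull,3,True)[:,0];print(ap.tolist(),ray(c,ap,.052)[:,:2].round(3).tolist())
cv2.imwrite("pics/w16c.png",cv2.resize(im[150:310,80:300],None,fx=3,fy=3))
```

```text
[([129, 226, 41, 32, 609], array([0.3626, 0.3028, 0.052 ]))]
[[182, 271], [121, 270], [113, 216], [131, 201], [186, 200], [190, 251]] [[0.352, 0.257], [0.32, 0.307], [0.368, 0.339], [0.39, 0.332], [0.419, 0.29], [0.376, 0.261]]
```

Green's centre is at board x -0.11, y +0.01, and its outline matches a flat box, so it is within limits. The handle is still at the mark and the gripper is clear, so I'm handing in.

```bash
python3 -c "
from workcell import manip
print(manip.hand_in())"
```

```text
the job is handed in; nothing more can be done
None
```

The job is handed in, with no verdict returned: the green and blue boxes (no yellow was present) were seated and turned one full turn to the red mark, then set flower up on the cork board. Green was nudged about 4 cm after placing but still measured flat and within the board limits.

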